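# Load the feed magazine with the modules that fit and shut its gate

## Robot

A 6-joint arm with a two-finger parallel gripper is mounted at the origin on the work surface. World frame = base frame: x ahead of the robot, y to its left, z up, the work surface at z = 0. Lengths are in m, angles in rad, forces in N, time in s.
With the tool pointing down it reaches from about 0.3 to 0.875 m from the base axis. Payload 6.4 kg.
Tool frame: the origin (TCP) lies on the centre line of the jaws, within the pads' length; the fingertips stand 8 mm ahead of it and the grasp point (between the pads) lies 11 mm behind it; z points along the fingers, y is the line along which they close (so a half turn about z gives the same grasp; the last joint's range is limited). The gripper opens to 85 mm and grips with 20 to 120 N. Pads are 22 mm wide; open, the fingers measure 114 mm over their backs; the gripper's body (76 mm by 85 mm) begins 54 mm behind the grasp point. The pads swing forward as they close: fully open they stand 13 mm farther back than shut.
Start: joints at [0.903, 0.181, 1.607, -0, 1.354, -0.206], TCP at [0.256, 0.515, 0.211] pointing down, gripper open.
Joint ranges: [-2.99, 2.99], [-0.89, 2.07], [0.3, 2.58], [-1.14, 4.28], [0, 2.63], [-3.12, 3.12]. Speed limits (rad/s): [2.57, 2.57, 3.01, 3.14, 3.14, 3.14].

## Interface

Orientations are given as a unit quaternion [w, x, y, z].
In Python, from bench import ctrl gives the robot as it stands.
- The arm moves only by the shell command python3 -m handwheel 'ROWS' [OPENING]. ROWS is JSON, a list that holds one entry, the list of rows, each a list of 4 numbers: the shift along the tool's x, y, z each as a share of 20 cm, from -1 to 1, then the turn about the tool's z as a share of 1.5 rad, from -1 to 1. In form: [[[x, y, z, twist], ...]]. A call has 1 to 10 rows; each row is the pose to reach, as a shift and turn from the pose commanded when the call began, along the tool's axes at that moment; what a row does not reach only later rows make up. A row lasts 1/8 s, in which the tool goes at most 62.5 mm and 10.7 degrees, less where a joint would pass 70% of its speed; a pose out of reach is approached as far as the arm can. A call with a number of a shift or a turn outside -1 to 1 is refused whole. A call with a gripper value outside its range is refused whole. OPENING is the finger opening in mm, from 0 to 85.4, set as the call begins (- or left out, the last holds). The fingers move at their own pace and stop on an object; the grip force is fixed at half the most. Time passes only in rows, so rows that repeat a pose let the fingers close. It gives the time, the measured TCP pose, the force, the opening and the grip force at its end, in the units of the state.
- ctrl.get_obs(): the state, without advancing time (a new reading comes with each control period).
- ctrl.camera(name): name is "scene" or "top" or "wrist"; returns a dict with "color" (400x640x3 uint8, red, green, blue), "range_z" (400x640 float32, m along the optical axis (not along the pixel's ray), 0 where there is no reading), "K" (3x3 intrinsics, pixels), "distortion" ([k1, k2, p1, p2, k3] as OpenCV has them; the pictures are not rectified), "pose" (4x4, takes a point from camera to world coordinates); the wrist camera has in their place "T_tool_cam" (4x4, takes a point from camera to tool coordinates, whose origin is the TCP and whose axes are the flange's). Camera axes: x right, y down, z forward; pixel columns grow to the right and rows downward; lengths in m; the calibration is good to about 2 mm. A picture is of the moment at which its call begins: read the wrist's pose just before it.
- ctrl.hand_in(): hands the job in; it is judged then, once.
The state is a dict: "time_s": time; "q": joint angles; "dq": joint speeds; "joint_efforts": joint torques, N m; "eef_pos": TCP position; "eef_rot": TCP orientation; "wrist_force": force on the tool from outside, world axes, zero at the start; "torque": the same for the moment, N m; "opening": opening from 0.0 (shut) to 1.0 (fully open); "grasp_force": force on a finger pad.
Only numpy, scipy, OpenCV 4.12 (cv2) and the standard library are available. Lean on these libraries where they do the work, as an engineer would, in place of code of your own. Each camera call takes 0.05 s, during which the arm holds its last target. There are 200 camera calls.

## Task

Load the module tester's feed magazine: pick out every 30 mm wide module (the size that just fits the channel) and slide each one lengthwise from the loading platform in under the clear roof until its tail is about flush with the mouth. Leave the wider and the narrower look-alikes lying on the bench, and don't disturb the phone, the meter or the parts box. When all the right modules are in, lower the hinged gate until it is fully closed over the loading platform.

Things in the scene. Friction and masses are not known exactly. Their poses are not given: they have to be found in the camera images.
- magazine: Feed magazine, screwed down: grey metal base plate 354 x 60 x 4 mm with a straight level channel. Origin on the bench under the middle of the channel mouth; +x points into the channel, z up. Channel: x = 0 to 250 mm (far end closed), 32.4 mm wide, floor 4 mm above the bench, clear roof 24 to 27 mm above it, walls 6 mm thick. Modules enter lengthwise (x axis along the channel, either way round).
- mouth (a point): Middle of the channel mouth on the channel floor, 4 mm above the bench. Two guides, 9 mm high above the floor, from x = -14 to 0 mm of the magazine, flare from 42 mm apart down to the channel's width. The roof starts at the mouth, so a pusher stops there; each module pushed in drives the earlier ones deeper, and the channel takes six.
- platform (a point): Point on the open loading platform 45 mm before the mouth. The platform is the channel's floor carried on, flat, 4 mm above the bench, from x = -98 to 0 mm of the magazine, 60 mm wide, without side walls; two steel pins 8 mm thick, 27 mm tall overall, stand at x = -93, y = +-26 mm.
- mod1: Plug-in module of the size that fits, 40 x 30 x 18 mm (its x, y, z), 25 to 50 g, plain metal with a small black label on top, lying flat on the bench, origin at the centre of its underside. Four to six of these are present (None if absent).
- mod2: Plug-in module of the size that fits, 40 x 30 x 18 mm (its x, y, z), 25 to 50 g, plain metal with a small black label on top, lying flat on the bench, origin at the centre of its underside. Four to six of these are present (None if absent).
- mod3: Plug-in module of the size that fits, 40 x 30 x 18 mm (its x, y, z), 25 to 50 g, plain metal with a small black label on top, lying flat on the bench, origin at the centre of its underside. Four to six of these are present (None if absent).
- mod4: Plug-in module of the size that fits, 40 x 30 x 18 mm (its x, y, z), 25 to 50 g, plain metal with a small black label on top, lying flat on the bench, origin at the centre of its underside. Four to six of these are present (None if absent).
- mod5: Plug-in module of the size that fits, 40 x 30 x 18 mm (its x, y, z), 25 to 50 g, plain metal with a small black label on top, lying flat on the bench, origin at the centre of its underside. Four to six of these are present (None if absent).
- mod6: Plug-in module of the size that fits, 40 x 30 x 18 mm (its x, y, z), 25 to 50 g, plain metal with a small black label on top, lying flat on the bench, origin at the centre of its underside. Four to six of these are present (None if absent).
- wide1: Look-alike module of the wrong size, 40 x 38 x 18 mm (x, y, z), otherwise the same, origin at the centre of its underside; stays on the bench.
- wide2: Look-alike module of the wrong size, 40 x 38 x 18 mm (x, y, z), otherwise the same, origin at the centre of its underside; stays on the bench.
- slim1: Look-alike module of the wrong size, 40 x 22 x 18 mm (x, y, z), otherwise the same, origin at the centre of its underside; stays on the bench.
- gate (a joint): Hinged gate (lid) of the magazine, rad: 0 = closed, lying level over the loading platform; it starts open at 2.0 to 2.6, leaning back over the channel roof; stop at 2.75. Stiff hinge: it stays where it is left (about 1 N at the free edge moves it).
- gate_hinge (a point): Point on the gate's hinge axis, along the magazine's y at x = +12 mm, 28 mm above the bench. The gate is a grey plate 107 mm from hinge to free edge, 52 mm wide, 3 mm thick, its underside through the axis. Closed it points to the magazine's -x; at joint value q its free edge is at x = 12 - 107 cos q, z = 28 + 107 sin q mm.
- gate_edge (a point): Middle of the gate's free edge, 107 mm from the hinge axis, at mid-thickness.
- phone: Bystander: white phone with black screen, 75 x 155 x 9 mm, origin at the centre of its underside. Not to be disturbed.
- meter: Bystander: red and black hand multimeter lying on its back, 170 x 85 x 37 mm, origin at the centre of its underside. Not to be disturbed.
- partsbox: Bystander: clear open parts box, 130 x 90 x 28 mm, origin at the centre of its underside. Not to be disturbed.

How it is judged:
By the outcome, as a careful person would: the job done as asked, in the order asked, and still so for the second after the job is handed in, with the robot touching nothing.
Of mod1, mod2, mod3, mod4, mod5, mod6 only 4 to 6 are there at a start; the rules pass over those that are not, and their reading is None.
At some moment in a run one of mod1, mod2, mod3, mod4, mod5, mod6 may be knocked a few centimetres aside while the robot is not near it.
It also fails if it takes over 210 s, if anything falls off the work surface, if the arm or the gripper's body presses on something with over 40 N, if the wrist force passes 120 N, or if a joint passes its speed limit or range.

## Working session

There is one attempt and no reset: what is moved stays moved. The work goes in short steps, Python scripts to look and compute and a shell command to move; the robot and the scene stay as the last step left them, time stands still between calls to the robot, and variables do not carry over. Pictures are saved under pics/ and viewed, at most 14 in all, crops included, and the job is handed in when it is done.

```bash
ls; mkdir -p pics; cat > h.py <<'E'
import numpy as np, cv2
from bench import ctrl
def shot(n):
    o=ctrl.get_obs(); c=ctrl.camera(n)
    if 'pose' not in c:
        w,x,y,z=o['eef_rot']; from scipy.spatial.transform import Rotation as R
        T=np.eye(4);T[:3,:3]=R.from_quat([x,y,z,w]).as_matrix();T[:3,3]=o['eef_pos']; c['pose']=T@c['T_tool_cam']
    return c
def save(c,f): cv2.imwrite('pics/'+f,c['color'][:,:,::-1])
def cloud(c):
    h,w=c['range_z'].shape; u,v=np.meshgrid(np.arange(w,dtype=float),np.arange(h,dtype=float))
    p=cv2.undistortPoints(np.stack([u,v],-1).reshape(-1,1,2),c['K'],np.array(c['distortion'])).reshape(h,w,2)
    z=c['range_z']; P=np.stack([p[...,0]*z,p[...,1]*z,z],-1); T=c['pose']
    return P@T[:3,:3].T+T[:3,3]
E
python3 - <<'E'
from h import *
for n in ['top','scene']:
    c=shot(n); save(c,n+'0.png'); np.savez('/tmp/'+n+'0.npz',**{k:np.array(v) for k,v in c.items()})
    print(n,c['K'],c['pose'],c['distortion'])
print(ctrl.get_obs())
E
```

```text
pics
top [[425.58588795   0.         320.12705499]
 [  0.         425.58588795 196.01363837]
 [  0.           0.           1.        ]] [[ 8.38010057e-03 -9.78242526e-01  2.07295283e-01  3.64212963e-01]
 [-9.99961568e-01 -8.73206158e-03 -7.82919220e-04  2.17108994e-02]
 [ 2.57600005e-03 -2.07280756e-01 -9.78278106e-01  1.25667152e+00]
 [ 0.00000000e+00  0.00000000e+00  0.00000000e+00  1.00000000e+00]] [-0.09293902  0.          0.          0.          0.        ]
scene [[365.43008703   0.         317.07723665]
 [  0.         365.43008703 199.97868812]
 [  0.           0.           1.        ]] [[ 0.81858865  0.49246031 -0.29562723  0.86686588]
 [ 0.57429924 -0.693099    0.43565371 -0.39936629]
 [ 0.00964323 -0.52639968 -0.85018256  0.85105308]
 [ 0.          0.          0.          1.        ]] [-0.06145776  0.          0.          0.          0.        ]
{'time_s': 0.1, 'q': array([ 9.02700323e-01,  1.81478443e-01,  1.60791952e+00, -1.47906068e-06,
        1.35381899e+00, -2.06301854e-01]), 'dq': array([ 9.57385219e-05, -1.17425249e-03, -1.01079203e-03, -5.95583390e-04,
        4.58600265e-04,  3.20589522e-04]), 'joint_efforts': array([ 2.25476060e-04, -4.45874977e+01, -3.52240205e+01, -2.81240900e-04,
        4.17494783e-03,  9.98853181e-06]), 'eef_pos': array([0.25583728, 0.51434434, 0.21016214]), 'eef_rot': array([-3.43213617e-04,  2.28850652e-01,  9.73461206e-01, -7.36067130e-04]), 'wrist_force': array([0.37413829, 0.07049826, 0.04012509]), 'torque': array([-0.03531319,  0.03903323,  0.0426389 ]), 'grasp_force': 0.0, 'opening': 0.9966576608465556}
```

View pics/top0.png

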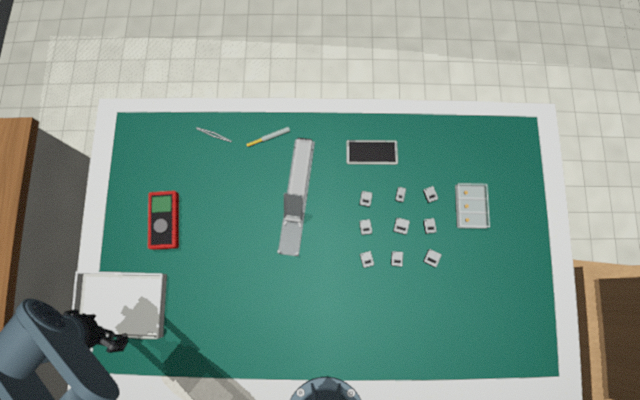

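```bash
python3 - <<'E'
from h import *
c=dict(np.load('/tmp/top0.npz')); P=cloud(c); Z=P[...,2]
print(np.nanmedian(Z[c['range_z']>0]))
m=((Z>0.011)&(Z<0.027)&(c['range_z']>0)).astype(np.uint8)
n,l,s,ce=cv2.connectedComponentsWithStats(m)
for i in range(1,n):
    if s[i,4]<60: continue
    q=P[l==i]; r=cv2.minAreaRect((q[:,:2]*1000).astype(np.float32))
    print(i,ce[i].round(),s[i,4],'c',np.round(r[0]),'sz',np.round(r[1],1),'ang',round(r[2],1),'z',q[:,2].mean().round(4))
E
```

```text
6.12258518060127e-05
1 [272. 135.] 139 c [813. 184.] sz [ 13.7 139.6] ang 22.9 z 0.0148
11 [ 48. 224.] 481 c [552. 851.] sz [ 10.2 496.9] ang 89.8 z 0.0192
14 [371. 152.] 483 c [ 767. -137.] sz [ 72.7 147.8] ang 0.8 z 0.013
70 [458. 203.] 104 c [ 602. -399.] sz [ 26.7 128.5] ang 86.7 z 0.0195
72 [481. 206.] 146 c [ 612. -461.] sz [ 93.5 111.4] ang 64.7 z 0.0207
74 [430. 194.] 133 c [ 636. -309.] sz [37.8 32.1] ang 18.3 z 0.0186
78 [400. 194.] 99 c [ 633. -218.] sz [22.6 39.5] ang 75.7 z 0.0187
80 [177. 223.] 111 c [550. 446.] sz [ 24.3 168.8] ang 86.8 z 0.0186
81 [366. 199.] 137 c [ 620. -115.] sz [30.  40.3] ang 80.2 z 0.0186
94 [401. 225.] 187 c [ 541. -218.] sz [38.9 40.9] ang 75.7 z 0.0188
98 [366. 226.] 144 c [ 538. -114.] sz [40.2 31. ] ang 7.9 z 0.0194
99 [430. 225.] 145 c [ 542. -304.] sz [40.4 31.3] ang 9.4 z 0.019
114 [432. 258.] 184 c [ 446. -308.] sz [38.3 39.9] ang 64.0 z 0.0188
116 [366. 259.] 141 c [ 443. -114.] sz [39.5 29.7] ang 14.3 z 0.0193
117 [396. 258.] 149 c [ 444. -202.] sz [30.1 40.1] ang 83.6 z 0.019
121 [ 79. 292.] 102 c [332. 726.] sz [104.8   6.3] ang 0.1 z 0.0189
127 [162. 305.] 130 c [302. 471.] sz [178.5   5.9] ang 0.1 z 0.0189
139 [624. 339.] 427 c [ 204. -886.] sz [355.5  10.8] ang 1.1 z 0.0189
248 [325. 389.] 758 c [83.  3.] sz [ 60.5 194.1] ang 0.4 z 0.0152
```

The top view shows nine modules in a 3x3 group around px (366–432, 194–259). The magazine runs from (288,255) up to (308,140), with its mouth towards the robot and its gate standing at about (293,205). By measured size there are six 30 mm modules. (401,225) and (432,258) are wide and (400,194) is slim. Next I'll find the magazine's pose.

```bash
python3 - <<'E'
from h import *
c=dict(np.load('/tmp/top0.npz')); P=cloud(c)
for n in ['top','scene']:
    c=dict(np.load(f'/tmp/{n}0.npz')); P=cloud(c);ok=c['range_z']>0
    roi=ok&(P[...,0]>.4)&(P[...,0]<.9)&(P[...,1]>-.02)&(P[...,1]<.2)
    for a,b in [(.0025,.007),(.007,.02),(.02,.024),(.024,.03),(.03,.2)]:
        q=P[roi&(P[...,2]>a)&(P[...,2]<b)]
        if len(q)<5: print(n,a,len(q));continue
        r=cv2.minAreaRect((q[:,:2]*1000).astype(np.float32)); print(n,a,b,len(q),np.round(r[0],1),np.round(r[1],1),round(r[2],2),q.min(0).round(3),q.max(0).round(3))
im=dict(np.load('/tmp/scene0.npz'))['color']; 
cv2.imwrite('pics/s1.png',im[:,:,::-1])
t=dict(np.load('/tmp/top0.npz'))['color'][120:280,240:460,::-1]
E
```

```text
top 0.0025 0.007 4114 [650.   91.1] [499.9 218.5] 0.09 [ 0.4   -0.019  0.003] [0.9   0.2   0.007]
top 0.007 0.02 592 [651.8  92.2] [214.3 495.4] 89.61 [ 0.404 -0.015  0.007] [0.899 0.2   0.02 ]
top 0.02 0.024 44 [643.1  97.1] [353.2 130.4] 7.61 [0.459 0.05  0.02 ] [0.81  0.185 0.024]
top 0.024 0.03 656 [629.6  87.3] [ 58.2 348.4] 81.77 [0.454 0.05  0.024] [0.806 0.141 0.03 ]
top 0.03 0.2 664 [630.8  91. ] [ 53.6 347.2] 83.47 [0.461 0.05  0.03 ] [0.804 0.137 0.129]
scene 0.0025 0.007 1527 [651.4  89.9] [496.  219.5] 0.06 [ 0.403 -0.02   0.003] [0.899 0.2   0.007]
scene 0.007 0.02 421 [650.7  93.7] [391.7 154.3] 10.25 [0.453 0.041 0.007] [0.844 0.199 0.02 ]
scene 0.02 0.024 92 [629.   89.9] [ 51.4 347.2] 83.38 [0.454 0.049 0.02 ] [0.804 0.135 0.024]
scene 0.024 0.03 1306 [628.6  93.3] [ 56.4 349.1] 83.78 [0.452 0.049 0.024] [0.804 0.14  0.03 ]
scene 0.03 0.2 193 [676.9  91.9] [ 55.3 248.3] 86.21 [0.554 0.058 0.03 ] [0.8   0.127 0.126]
```

View pics/scene0.png

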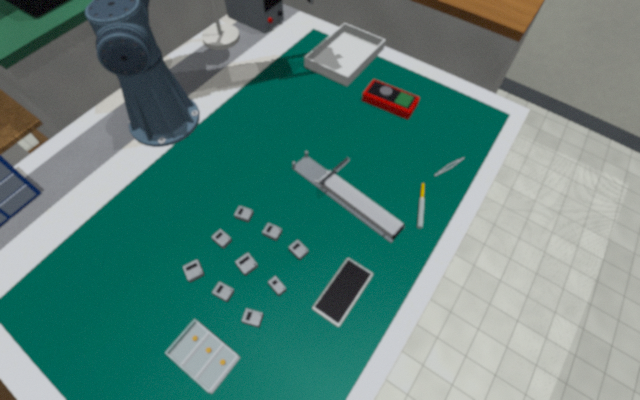

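The scene view confirms the magazine at about px (295,165)–(400,235), with the pins at the robot end. The gate stands up at (340,168). The magazine's yaw is about -6.6° and the mouth is near (0.550, 0.099). I'll move over it for a close look.

```bash
cat >> h.py <<'E'
from scipy.spatial.transform import Rotation as Rot
def go(x,y,z,yaw=None,at=None):
    """print tool-frame shares to world target in m, yaw deg of tool x; at = (x,y,z,yaw) start else measured"""
    if at is None:
        o=ctrl.get_obs(); w,a,b,d=o['eef_rot']; M=Rot.from_quat([a,b,d,w]).as_matrix(); p=o['eef_pos']; t=np.degrees(np.arctan2(M[1,0],M[0,0]))
    else: p=np.array(at[:3]); t=at[3]
    if yaw is None: yaw=t
    c,s=np.cos(np.radians(t)),np.sin(np.radians(t)); M=np.array([[c,s,0],[s,-c,0],[0,0,-1]])
    d=M.T@(np.array([x,y,z])-p)/0.2; tw=-((yaw-t+90)%180-90)
    print('from',np.round(p,4),round(t,2),'shares',np.round(d,4),'twist',round(np.radians(tw)/1.5,4))
E
python3 - <<'E'
from h import *
print(shot('wrist')['T_tool_cam'].round(3), shot('wrist')['K'][0,0])
go(.50,.10,.30,173.4)
E
```

```text
[[ 0.    -0.951 -0.308  0.078]
 [ 1.     0.     0.001  0.   ]
 [-0.001 -0.308  0.951 -0.163]
 [ 0.     0.     0.     1.   ]] 288.3550888783137
from [0.2559 0.5145 0.2104] 153.55 shares [-2.0158 -1.3118 -0.448 ] twist -0.231
```

```bash
python3 -m handwheel '[[[-0.3,-0.2,-0.45,0],[-0.6,-0.4,-0.45,0],[-0.9,-0.6,-0.45,0],[-1,-0.656,-0.45,0],[-1,-0.656,-0.45,0]]]' && python3 -m handwheel '[[[-0.3,-0.2,0,-0.1],[-0.6,-0.4,0,-0.231],[-0.9,-0.6,0,-0.231],[-1,-0.656,0,-0.231],[-1,-0.656,0,-0.231],[-1,-0.656,0,-0.231],[-1,-0.656,0,-0.231]]]'
python3 - <<'E'
from h import *
c=shot('wrist'); save(c,'w1.png'); np.savez('/tmp/w1.npz',**c); go(.5,.1,.3,173.4)
E
```

```text
time_s: 0.82
eef_pos: [0.3784, 0.3056, 0.3016]
eef_rot: [0.001, 0.231, 0.973, 0.0]
wrist_force: [-0.5, -0.5, -0.3]
opening: 1.0
grasp_force: 0.0
time_s: 1.7
eef_pos: [0.4967, 0.1029, 0.301]
eef_rot: [-0.0, 0.057, 0.998, 0.0]
wrist_force: [-0.6, 0.1, 0.2]
opening: 1.002
grasp_force: 0.0
from [0.4967 0.1031 0.301 ] 173.52 shares [-0.0179 -0.0133  0.0052] twist 0.0014
```

View pics/w1.png

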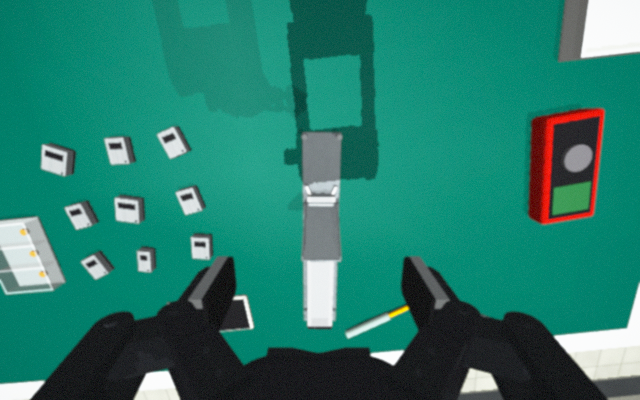

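The wrist view shows the whole workspace: platform at px (322,155), guides at (322,195), the gate leaning back over the channel at (322,235), and all nine modules on the left, at (40–215, 130–275). I'll fit the platform and modules from this cloud.

```bash
cat >> h.py <<'E'
def mods(c,box=(.35,.75,-.38,-.05)):
    P=cloud(c); Z=P[...,2]
    m=((Z>0.010)&(Z<0.026)&(P[...,0]>box[0])&(P[...,0]<box[1])&(P[...,1]>box[2])&(P[...,1]<box[3])).astype(np.uint8)
    n,l,s,ce=cv2.connectedComponentsWithStats(m)
    for i in range(1,n):
        if s[i,4]<60: continue
        q=P[l==i]; q=q[q[:,2]>np.median(q[:,2])-.003]; r=cv2.minAreaRect((q[:,:2]*1000).astype(np.float32)); (w,h),a=r[1],r[2]
        if w<h: w,h,a=h,w,a+90
        print(ce[i].round(),'c',np.round(r[0],1),'L',round(w,1),'W',round(h,1),'ang of L',round((a+90)%180-90,1),'z',np.median(q[:,2]).round(4))
E
python3 - <<'E'
from h import *
c=dict(np.load('/tmp/w1.npz')); mods(c); P=cloud(c)
a=np.radians(-6.6); ex=np.array([np.cos(a),np.sin(a)]); ey=np.array([-ex[1],ex[0]])
O=np.array([.5505,.099]); X=(P[...,:2]-O)@ex; Y=(P[...,:2]-O)@ey; Z=P[...,2]
print('bench',np.median(Z[120:180,250:290]),'plat',np.median(Z[145:165,315:330]))
# edges of platform along rows of x
for x0 in np.arange(-.105,-.0,.006):
    s=(abs(X-x0)<.003)&(abs(Y)<.045)&(Z>.0022)&(Z<.008); y=Y[s]
    print(round(x0,3),len(y),(np.percentile(y,[1,99])*1000).round(1) if len(y)>5 else '',end=' | ')
print()
for zz,n in [((.012,.016),'guides'),((.02,.03),'roof/pins')]:
    s=(Z>zz[0])&(Z<zz[1])&(abs(Y)<.04)&(X<.27)&(X>-.12); 
    for x0 in (-.093,-.012,-.006,.003,.1,.15,.2,.24):
        t=s&(abs(X-x0)<.004); y=Y[t]*1000; print(n,x0,len(y), np.percentile(y,[2,98]).round(1) if len(y)>3 else '')
s=(abs(Y)<.02)&(Z>.03); print('gate', [(X[s&(abs(Z-z)<.004)].mean().round(4),z) for z in (.05,.07,.09,.11,.13)], Z[s&(X<.2)].max())
g=s&(Z>.04)&(X<.2)
print(np.percentile(Y[(abs(Y)<.05)&(Z>.05)&(X>0)&(X<.15)],[1,99]))
E
```

```text
[172. 142.] c [ 440.8 -116.4] L 38.8 W 31.0 ang of L 15.3 z 0.0176
[118. 151.] c [ 443.6 -204.4] L 40.3 W 31.4 ang of L -5.3 z 0.0177
[ 55. 160.] c [ 445.8 -308.4] L 41.5 W 39.0 ang of L -25.9 z 0.0174
[189. 200.] c [ 534.8 -113.7] L 40.4 W 31.5 ang of L 9.7 z 0.0172
[128. 209.] c [ 538.8 -219.6] L 41.0 W 40.4 ang of L -15.4 z 0.0172
[ 79. 215.] c [ 540.1 -303.8] L 40.2 W 33.3 ang of L 7.9 z 0.0171
[201. 247.] c [ 620.  -115.2] L 41.4 W 30.7 ang of L -11.2 z 0.0173
[145. 260.] c [ 634.3 -218.8] L 40.9 W 23.2 ang of L -11.5 z 0.0174
[ 96. 266.] c [ 636.1 -309.9] L 40.3 W 31.9 ang of L 20.7 z 0.0173
bench -0.00011992242912600704 plat 0.003407110739191227
-0.105 1  | -0.099 87 [-24.5  31.7] | -0.093 93 [-18.3  25.6] | -0.087 121 [-26.  32.] | -0.081 141 [-26.1  32.1] | -0.075 141 [-26.1  32.2] | -0.069 146 [-33.3  32.5] | -0.063 137 [-26.3  32.6] | -0.057 112 [-26.3  32.5] | -0.051 134 [-26.5  32.3] | -0.045 139 [-26.6  31.4] | -0.039 111 [-26.7  31.6] | -0.033 129 [-26.8  31.7] | -0.027 140 [-26.8  31.9] | -0.021 102 [-26.9  32. ] | -0.015 131 [-27.1  32.1] | -0.009 91 [-27.1  32.2] | -0.003 112 [-27.2  32.4] | 
guides -0.093 0 
guides -0.012 17 [-21.8  26.7]
guides -0.006 16 [-20.2  23.6]
guides 0.003 3 
guides 0.1 0 
guides 0.15 0 
guides 0.2 0 
guides 0.24 0 
roof/pins -0.093 42 [-26.2  31.7]
roof/pins -0.012 0 
roof/pins -0.006 0 
roof/pins 0.003 148 [-18.2  24.7]
roof/pins 0.1 0 
roof/pins 0.15 99 [-19.5  22.3]
roof/pins 0.2 96 [-20.   23.2]
roof/pins 0.24 83 [-20.3  22. ]
gate [(np.float64(0.0214), 0.05), (np.float64(0.0309), 0.07), (np.float64(0.0403), 0.09), (np.float64(0.0498), 0.11), (np.float64(nan), 0.13)] 0.4635289225367184
[-0.02339203  0.02774197]<stdin>:15: RuntimeWarning: Mean of empty slice.
  ret = ret.dtype.type(ret / rcount)
```

```bash
cat >> h.py <<'E'
O=np.array([.5498,.1019]); A=-7.0; T=180+A
def mag(x,y=0):
    a=np.radians(A); return O+x*np.array([np.cos(a),np.sin(a)])+y*np.array([-np.sin(a),np.cos(a)])
def plan(mx,my,ang,at=None):
    if at is None:
        o=ctrl.get_obs(); w,a,b,d=o['eef_rot']; M=Rot.from_quat([a,b,d,w]).as_matrix(); at=[*o['eef_pos'],np.degrees(np.arctan2(M[1,0],M[0,0]))%360]
    ang=(ang-T+90)%180-90+T
    pl=mag(-.04); W=[('over',mx,my,.08,ang),('down',mx,my,.012,ang),('lift',mx,my,.08,ang),('carry',*pl,.08,T),('place',*pl,.0165,T)]
    for n,*w in W:
        c,s=np.cos(np.radians(at[3])),np.sin(np.radians(at[3])); M=np.array([[c,s,0],[s,-c,0],[0,0,-1]])
        d=M.T@(np.array(w[:3])-np.array(at[:3]))/.2
        print(n,np.round(d,3),'twist',round(-np.radians(w[3]-at[3])/1.5,3)); at=w
E
python3 - <<'E'
from h import *
plan(.4408,-.1164,15.3)
E
```

```text
over [ 0.154 -1.122  1.105] twist -0.253
down [0.   0.   0.34] twist -0.0
lift [ 0.    0.   -0.34] twist -0.0
carry [-0.629  0.985  0.   ] twist 0.259
place [0.    0.    0.318] twist -0.0
```

```bash
python3 -m handwheel '[[[0.15,-0.6,0.3,0],[0.154,-1,0.6,0],[0.154,-1,0.6,0],[0.154,-1,0.6,0],[0.154,-1,0.6,0],[0.154,-1,0.6,0]]]' 55 && python3 -m handwheel '[[[0,-0.122,0.25,-0.12],[0,-0.122,0.505,-0.253],[0,-0.122,0.505,-0.253],[0,-0.122,0.505,-0.253],[0,-0.122,0.505,-0.253]]]'
python3 - <<'E'
from h import *
c=shot('wrist'); mods(c); save(c,'w2.png'); plan(.4408,-.1164,15.3)
E
```

```text
time_s: 2.5
eef_pos: [0.4443, -0.0925, 0.1817]
eef_rot: [0.0, 0.057, 0.998, 0.0]
wrist_force: [-0.3, 0.6, -0.5]
opening: 0.643
grasp_force: 0.0
time_s: 3.12
eef_pos: [0.4431, -0.1181, 0.0826]
eef_rot: [0.002, -0.131, 0.991, -0.001]
wrist_force: [-0.3, 0.0, 0.7]
opening: 0.648
grasp_force: 0.0
[ 89. 150.] c [ 445.4 -308.4] L 41.5 W 39.0 ang of L -25.9 z 0.0175
[217. 179.] c [ 442.5 -204.5] L 40.2 W 30.5 ang of L -4.7 z 0.0175
[322. 204.] c [ 440.1 -116.6] L 40.1 W 29.9 ang of L 15.3 z 0.0176
[ 91. 253.] c [ 539.6 -304.5] L 41.4 W 31.6 ang of L 7.8 z 0.0174
[185. 274.] c [ 539.1 -220.4] L 42.1 W 38.6 ang of L -14.6 z 0.0175
[298. 296.] c [ 534.8 -113.9] L 41.1 W 30.1 ang of L 9.4 z 0.0176
[ 84. 334.] c [ 635.4 -310.7] L 41.2 W 32.4 ang of L 21.2 z 0.0174
over [0.007 0.011 0.012] twist -0.002
down [0.   0.   0.34] twist -0.0
lift [ 0.    0.   -0.34] twist -0.0
carry [-0.629  0.985  0.   ] twist 0.259
place [0.    0.    0.318] twist -0.0
```

View pics/w2.png

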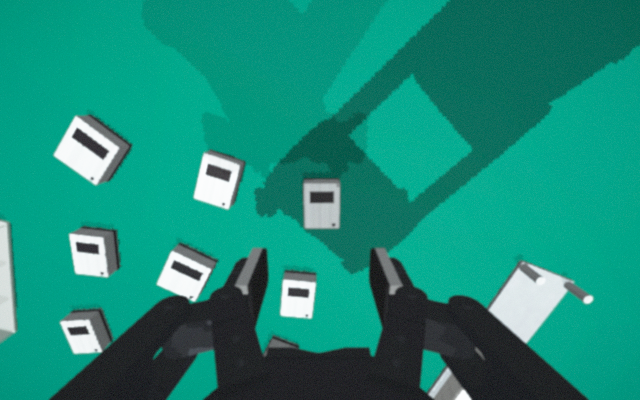

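The module at px (322,204) is square between the fingers and 40 x 30 mm, so I'll grasp it.

```bash
python3 -m handwheel '[[[0.01,0.011,0.15,0],[0.01,0.011,0.3,0],[0.01,0.011,0.35,0],[0.01,0.011,0.35,0],[0.01,0.011,0.35,0]]]' && python3 -m handwheel '[[[0,0,0,0],[0,0,0,0],[0,0,0,0],[0,0,0,0],[0,0,0,0]]]' 0 && python3 -m handwheel '[[[0,0,-0.2,0],[0,0,-0.34,0],[0,0,-0.34,0]]]'
python3 - <<'E'
from h import *
plan(.4408,-.1164,15.3)
o=ctrl.get_obs();at=[*o['eef_pos'],195.2];go(*mag(-.04),.08,T)
E
```

```text
time_s: 3.8
eef_pos: [0.4396, -0.1167, 0.0113]
eef_rot: [0.001, -0.132, 0.991, -0.001]
wrist_force: [0.8, 0.2, -0.0]
opening: 0.643
grasp_force: 0.0
time_s: 4.42
eef_pos: [0.4384, -0.1161, 0.01]
eef_rot: [-0.0, -0.132, 0.991, 0.0]
wrist_force: [-0.5, 0.2, -0.2]
opening: 0.002
grasp_force: 0.0
time_s: 4.8
eef_pos: [0.4402, -0.1171, 0.08]
eef_rot: [0.002, -0.132, 0.991, -0.001]
wrist_force: [0.0, -0.5, -0.2]
opening: 0.003
grasp_force: 0.0
over [-0.004  0.003  0.   ] twist -0.002
down [0.   0.   0.34] twist -0.0
lift [ 0.    0.   -0.34] twist -0.0
carry [-0.629  0.985  0.   ] twist 0.259
place [0.    0.    0.318] twist -0.0
from [ 0.4402 -0.1171  0.08  ] -164.86 shares [-6.296e-01  9.891e-01  2.000e-04] twist 0.2577
```

The fingers closed on nothing, so I'll look.

```bash
python3 -m handwheel '[[[0,0,-0.1,0],[0,0,-0.1,0],[0,0,-0.1,0],[0,0,-0.1,0]]]' 55 >/dev/null; python3 - <<'E'
from h import *
c=shot('wrist'); mods(c); save(c,'w3.png'); print(ctrl.get_obs()['eef_pos'])
E
```

```text
[ 97. 153.] c [ 445.5 -308.5] L 41.4 W 38.8 ang of L -26.7 z 0.0175
[219. 181.] c [ 442.6 -204.7] L 40.5 W 30.5 ang of L -4.1 z 0.0175
[317. 204.] c [ 440.2 -116.6] L 40.2 W 29.8 ang of L 14.6 z 0.0176
[ 99. 251.] c [ 540.3 -304.7] L 41.9 W 30.9 ang of L 7.7 z 0.0175
[187. 271.] c [ 539.2 -220.2] L 41.4 W 38.3 ang of L -14.6 z 0.0176
[295. 292.] c [ 534.8 -113.9] L 41.1 W 30.0 ang of L 9.1 z 0.0176
[ 90. 329.] c [ 635.5 -311. ] L 41.0 W 32.4 ang of L 20.5 z 0.0175
[275. 345.] c [ 603.5 -117.6] L 35.0 W 17.2 ang of L -63.1 z 0.0169
[ 0.43784174 -0.11579072  0.09701292]
```

View pics/w3.png

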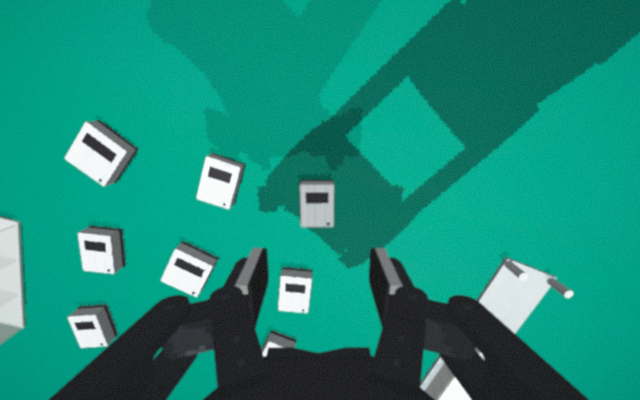

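The module sits untouched at (317,204). I'll descend again with the gripper open and inspect it there.

```bash
python3 -m handwheel '[[[0.01,0,0.2,0],[0.01,0,0.38,0],[0.01,0,0.43,0],[0.01,0,0.43,0],[0.01,0,0.43,0],[0.01,0,0.43,0]]]' 55; python3 - <<'E'
from h import *
c=shot('wrist'); s=shot('scene'); print(ctrl.get_obs()['eef_pos'])
t=cv2.resize(s['color'][180:280,180:300],None,fx=4,fy=4)
w=cv2.resize(c['color'],(480,300)); out=np.zeros((400,960,3),np.uint8); out[:300,:480]=w; out[:400,480:]=t
out=cv2.resize(out,(800,333)); cv2.imwrite('pics/w4.png',out[:,:,::-1])
E
```

```text
time_s: 6.1
eef_pos: [0.4376, -0.1172, 0.0132]
eef_rot: [0.001, -0.132, 0.991, -0.001]
wrist_force: [0.2, -0.1, 0.3]
opening: 0.642
grasp_force: 0.0
[ 0.43720805 -0.116984    0.0128438 ]
```

View pics/w4.png

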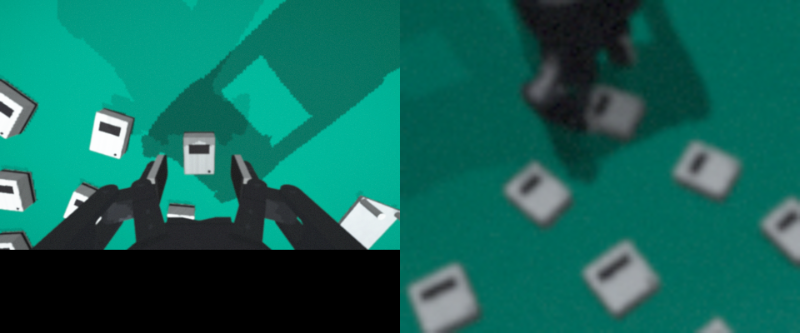

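```bash
python3 - <<'E'
from h import *
c=shot('wrist'); P=cloud(c); o=ctrl.get_obs()
z=c['range_z']
print('bench near',np.median(P[100:140,200:240,2]),'module top',np.median(P[225:235,305:330,2]))
for u,v in [(250,252),(255,252),(258,252),(250,262),(245,275),(386,255),(382,252),(390,265)]: print(u,v,z[v,u].round(4),P[v,u].round(4))
m=(P[...,2]>-.02)&(z<.2)&(z>0); l=P[m]; 
M=np.linalg.inv(c['pose']); Tt=c['T_tool_cam']; h,w=z.shape
Q=(P-c['pose'][:3,3])@c['pose'][:3,:3]; Q=Q@Tt[:3,:3].T+Tt[:3,3]
left=m&(abs(Q[...,1])>.02)&(abs(Q[...,1])<.05)
print('finger tool z max',np.percentile(Q[left][:,2],[50,90,98,100]), 'x',np.percentile(Q[left&(Q[...,2]>-.02)][:,0],[2,50,98]))
E
```

```text
bench near 9.745815312046935e-05 module top 0.017660178887044645
250 252 0.1963 [ 0.4629 -0.1585 -0.001 ]
255 252 0.1431 [ 0.4347 -0.1505  0.0467]
258 252 0.144 [ 0.4348 -0.1491  0.046 ]
250 262 0.1349 [ 0.4354 -0.1508  0.0556]
245 275 0.1246 [ 0.4355 -0.1505  0.0664]
386 255 0.141 [ 0.4182 -0.088   0.0491]
382 252 0.1442 [ 0.4186 -0.0892  0.0457]
390 265 0.1323 [ 0.4184 -0.0882  0.0583]
finger tool z max [0.01214249 0.01334764 0.01390872 0.0155139 ] x [-0.02206762  0.07151217  0.13127764]
```

Range data puts the fingertips at about z = 0.046, some 33 mm above where the stated TCP puts them. That agrees with the empty grasp. I'll go lower in small steps and watch the force.

```bash
for i in 1; do python3 -m handwheel '[[[0,0,0.02,0],[0,0,0.04,0],[0,0,0.04,0]]]' ; python3 -m handwheel '[[[0,0,0.02,0],[0,0,0.04,0],[0,0,0.04,0]]]' ; done | egrep 'pos|force'; python3 - <<'E'
from h import *
c=shot('wrist'); P=cloud(c); z=c['range_z']; m=(z<.16)&(z>.05); m[:,280:360]=0; m[:200]=0
i=np.argmin(np.where(m,P[...,2],9)); print(np.unravel_index(i,z.shape),P.reshape(-1,3)[i], np.sort(P[...,2][m])[:20:4])
E
```

```text
eef_pos: [0.4361, -0.1164, 0.0035]
wrist_force: [-0.2, -0.6, -0.0]
grasp_force: 0.0
eef_pos: [0.4361, -0.1164, -0.0045]
wrist_force: [-0.1, -0.6, 0.6]
grasp_force: 0.0
(np.int64(202), np.int64(9)) [ 0.45303138 -0.29224609  0.00563832] [0.00563832 0.00591116 0.00605885 0.00637309 0.00654469]
```

```bash
python3 -m handwheel '[[[-0.02,0,0.03,0],[-0.02,0,0.06,0],[-0.02,0,0.085,0],[-0.02,0,0.085,0],[-0.02,0,0.085,0]]]' | egrep 'pos|force'; python3 -m handwheel '[[[0,0,0,0],[0,0,0,0],[0,0,0,0],[0,0,0,0],[0,0,0,0]]]' 0 | egrep 'pos|force|open';  python3 -m handwheel '[[[0,0,-0.1,0],[0,0,-0.1,0],[0,0,-0.1,0]]]'
python3 - <<'E'
from h import *
c=shot('wrist'); save(c,'w5.png')
E
```

```text
eef_pos: [0.4404, -0.1156, -0.0211]
wrist_force: [0.0, 0.2, 0.8]
grasp_force: 0.0
eef_pos: [0.4408, -0.1158, -0.0205]
wrist_force: [-0.4, 0.2, 4.9]
opening: 0.338
grasp_force: 62.3
time_s: 8.68
eef_pos: [0.4402, -0.1155, -0.0014]
eef_rot: [-0.0, -0.132, 0.991, 0.0]
wrist_force: [0.0, -0.3, -0.1]
opening: 0.333
grasp_force: 59.3
```

View pics/w5.png

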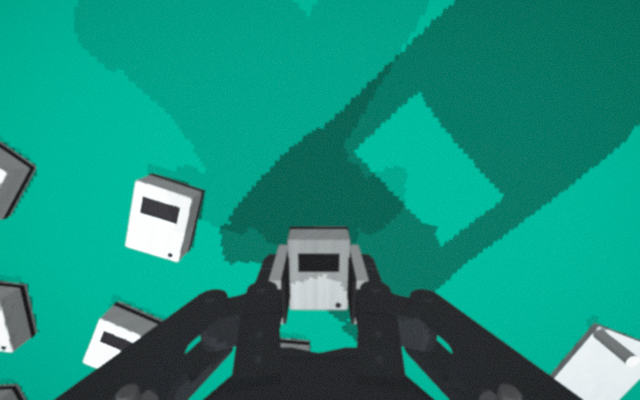

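The module is held (62 N, opening about 29 mm). The bench contact while closing puts the fingertips at about TCP + 20 mm at this opening. Now I'll carry it to the platform.

```bash
sed -i "s/,my,.08,ang),('down',mx,my,.012,ang),('lift',mx,my,.08,ang),('carry',\*pl,.08,T),('place',\*pl,.0165,T)/,my,.045,ang),('down',mx,my,-.0195,ang),('lift',mx,my,.045,ang),('carry',*pl,.045,T),('place',*pl,-.0145,T)/" h.py; grep "W=" h.py; python3 - <<'E'
from h import *
o=ctrl.get_obs(); go(*mag(-.04),.045,T)
E
```

```text
pl=mag(-.04); W=[('over',mx,my,.045,ang),('down',mx,my,-.0195,ang),('lift',mx,my,.045,ang),('carry',*pl,.045,T),('place',*pl,-.0145,T)]
from [ 0.4399 -0.1154 -0.0016] -164.87 shares [-0.6286  0.9806 -0.233 ] twist 0.2576
```

```bash
python3 -m handwheel '[[[0,0,-0.233,0],[-0.1,0.2,-0.233,0.1],[-0.28,0.45,-0.233,0.2],[-0.45,0.7,-0.233,0.258],[-0.58,0.9,-0.233,0.258],[-0.629,0.98,-0.233,0.258],[-0.629,0.98,-0.233,0.258],[-0.629,0.98,-0.233,0.258]]]'
python3 - <<'E'
from h import *
o=ctrl.get_obs(); go(*mag(-.04),-.0145,T)
c=shot('wrist'); save(c,'w6.png')
P=cloud(c); E=np.array([np.cos(np.radians(A)),np.sin(np.radians(A))]); N=np.array([-E[1],E[0]])
X=(P[...,:2]-O)@E*1000; Y=(P[...,:2]-O)@N*1000; Z=P[...,2]
for x0 in range(-105,10,5):
    s=(abs(X-x0)<3)&(abs(Y)<38)&(Z>.002)&(Z<.008)
    if s.sum()>5: print(x0,s.sum(),np.percentile(Y[s],[2,98]).round(1),end=' | ')
for nm,s in [('pinsL',(Z>.02)&(Z<.032)&(X<-80)&(X>-110)&(Y>10)&(Y<40)),('pinsR',(Z>.02)&(Z<.032)&(X<-80)&(X>-110)&(Y<-10)&(Y>-40))]:
    print(nm,s.sum(),X[s].mean().round(1),Y[s].mean().round(1),Z[s].max())
E
```

```text
time_s: 9.72
eef_pos: [0.51, 0.1054, 0.0451]
eef_rot: [-0.001, 0.062, 0.998, -0.0]
wrist_force: [-0.6, -0.5, -0.6]
opening: 0.332
grasp_force: 59.3
from [0.51   0.1054 0.0451] 172.92 shares [0.0004 0.0071 0.2978] twist -0.0009
-100 173 [-28.7  28. ] | -95 598 [-27.1  26.9] | -90 583 [-23.   22.4] | -85 697 [-28.6  27. ] | -80 700 [-29.4  28.2] | -75 675 [-29.7  28. ] | -70 657 [-29.7  28.1] | -65 646 [-29.3  28.4] | -60 637 [-29.5  28.4] | -55 619 [-29.8  28. ] | -50 604 [-29.3  28. ] | -45 581 [-29.5  28.4] | -40 580 [-29.6  27.9] | -35 428 [-29.9  28.1] | -30 136 [-30.1  29. ] | -25 119 [-30.3  29.3] | -20 85 [-30.5  28.8] | pinsL 151 -93.4 25.0 0.028243734292428185
pinsR 151 -93.4 -26.4 0.028568151609198178
```

View pics/w6.png

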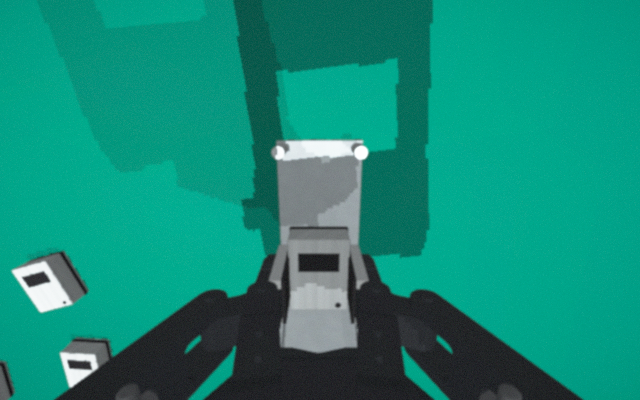

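The module is held squarely over the platform. The pins at px (280,152) and (361,152) correct the magazine origin to (0.5493, 0.1012), with yaw -7.0°. I'll place it now and get behind it.

```bash
sed -i 's/^O=.*; A=/O=np.array([.5493,.1012]); A=/' h.py
python3 -m handwheel '[[[0,0.003,0.15,0],[0,0.003,0.26,0],[0,0.003,0.29,0],[0,0.003,0.298,0],[0,0.003,0.298,0],[0,0.003,0.298,0]]]' | egrep 'pos|force'
python3 -m handwheel '[[[0,0,0,0],[0,0,0,0],[0,0,-0.2,0],[0,0,-0.28,0],[0.1,0,-0.28,0],[0.185,0,-0.28,0],[0.185,0,-0.28,0]]]' 45 | egrep 'pos|force'
python3 -m handwheel '[[[0,0,0,0],[0,0,0,0],[0,0,0,0],[0,0,0,0]]]' 0 | egrep 'pos|open'
python3 - <<'E'
from h import *
go(*mag(-.078),-.003,T)
c=shot('wrist'); save(c,'w7.png'); P=cloud(c); z=c['range_z']; o=ctrl.get_obs()
Tt=c['T_tool_cam']; Q=(P-c['pose'][:3,3])@c['pose'][:3,:3]; Q=Q@Tt[:3,:3].T+Tt[:3,3]
m=(abs(Q[...,1])<.02)&(z>.05)&(abs(Q[...,0])<.02)&(Q[...,2]<.0); print('tip tool z',np.sort(Q[m][:,2])[-20::4], 'x max',np.percentile(Q[m&(Q[...,2]>-.04)][:,0],[50,98]),'y',np.percentile(Q[m&(Q[...,2]>-.04)][:,1],[2,98]))
E
```

```text
eef_pos: [0.5115, 0.107, -0.0132]
wrist_force: [-0.3, -1.0, 0.1]
grasp_force: 59.3
eef_pos: [0.4729, 0.1118, 0.0417]
wrist_force: [-0.5, -0.7, 0.5]
grasp_force: 0.0
eef_pos: [0.4742, 0.1115, 0.0419]
opening: 0.002
from [0.4742 0.1115 0.0419] 172.96 shares [ 0.0108 -0.0055  0.2246] twist -0.0004
tip tool z [-0.02411535 -0.02391443 -0.02372696 -0.02355191 -0.02328778] x max [0.01012799 0.01108419] y [-0.01281931  0.01291691]
```

View pics/w7.png

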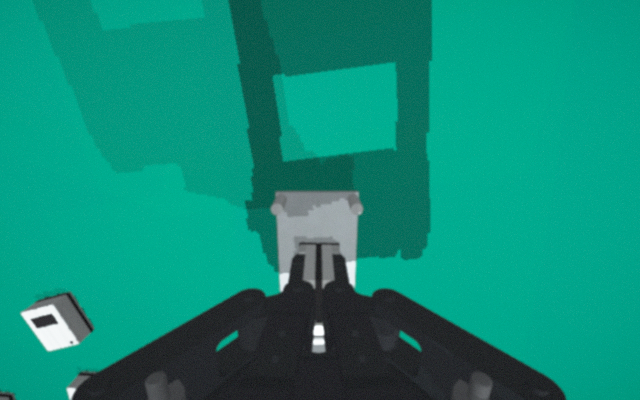

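The shut fingers sit behind the module at px (320,250), with their tips about 21–23 mm above the TCP. I'll lower to a tip height of about 16 mm and push.

```bash

python3 -m handwheel '[[[0,-0.0055,0.12,0],[0,-0.0055,0.235,0],[0,-0.0055,0.235,0],[0,-0.0055,0.235,0]]]' | egrep 'pos|force'
python3 -m handwheel '[[[-0.05,0,0,0],[-0.1,0,0,0],[-0.15,0,0,0],[-0.2,0,0,0],[-0.25,0,0,0],[-0.29,0,0,0],[-0.29,0,0,0]]]' | egrep 'pos|force'
python3 - <<'E'
from h import *
go(*mag(-.012),-.005,T)
c=shot('wrist'); save(c,'w8.png');s=shot('scene'); cv2.imwrite('pics/s8.png',cv2.resize(s['color'][130:250,270:430,::-1],None,fx=5,fy=5,interpolation=cv2.INTER_CUBIC))
E
```

```text
eef_pos: [0.4744, 0.1105, -0.0044]
wrist_force: [1.1, 0.1, 0.9]
grasp_force: 0.0
eef_pos: [0.5321, 0.1033, -0.005]
wrist_force: [0.1, 0.1, 0.5]
grasp_force: 0.0
from [ 0.5321  0.1033 -0.005 ] 172.95 shares [-0.0266  0.0003 -0.0001] twist -0.0005
```

View pics/s8.png

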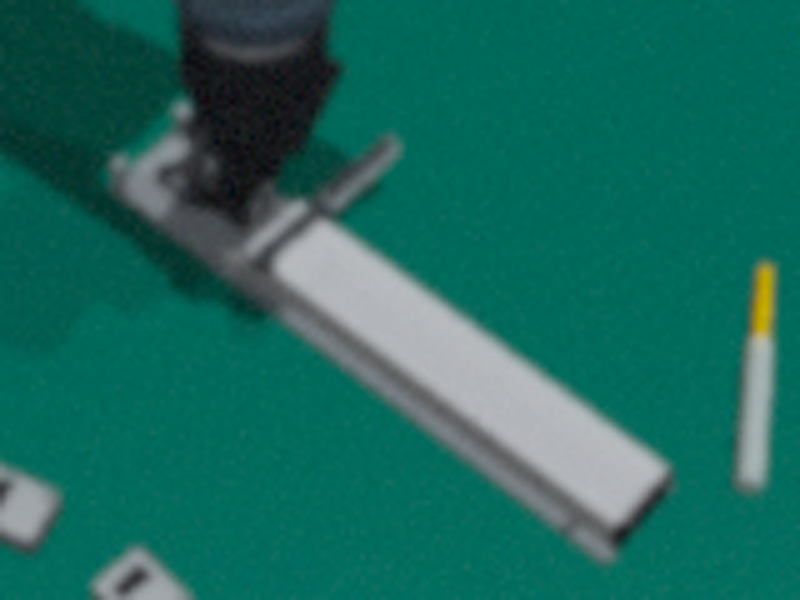

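The pusher is behind the mouth at (240,215), clear of the gate at (330,200). I'll finish the stroke, retreat and measure from the cloud.

```bash
cat >> h.py <<'E'
def look(tag=None):
    c=shot('wrist'); mods(c); P=cloud(c); a=np.radians(A); E=np.array([np.cos(a),np.sin(a)]); N=np.array([-E[1],E[0]])
    X=(P[...,:2]-O)@E*1000; Y=(P[...,:2]-O)@N*1000; Z=P[...,2]*1000
    s=(abs(Y)<11)&(Z>7)&(Z<21)&(X>-80)&(X<8)
    print('tail pts',s.sum(),'X pct',np.percentile(X[s],[2,10,50]).round(1) if s.sum()>3 else '')
    if tag: save(c,tag)
E
python3 -m handwheel '[[[-0.015,0,0,0],[-0.0266,0,0,0],[-0.0266,0,0,0],[-0.0266,0,0,0],[-0.0266,0,0,0]]]' | egrep 'pos|force'
python3 -m handwheel '[[[0.1,0,0,0],[0.2,0,-0.1,0],[0.3,0,-0.4,0],[0.35,0,-0.7,0],[0.35,0,-0.9,0],[0.35,0,-0.9,0],[0.35,0,-0.9,0]]]' 55 | egrep 'pos|force'
python3 - <<'E'
from h import *
look('w9.png')
plan(.4426,-.2047,-4.5)
plan(.5348,-.1139,9.4)
E
```

```text
eef_pos: [0.5366, 0.1028, -0.005]
wrist_force: [-0.5, 0.1, -0.9]
grasp_force: 0.0
eef_pos: [0.4667, 0.1113, 0.1743]
wrist_force: [-0.1, 0.2, -0.4]
grasp_force: 0.0
[ 49. 194.] c [ 443.2 -204.3] L 39.8 W 32.4 ang of L -4.6 z 0.0173
[147. 255.] c [ 535.1 -113.7] L 40.3 W 30.9 ang of L 9.6 z 0.0174
[ 69. 267.] c [ 540.3 -219.3] L 43.0 W 39.6 ang of L -14.1 z 0.0175
[ 11. 275.] c [ 539.8 -303.6] L 41.0 W 31.7 ang of L 6.7 z 0.0172
[ 96. 327.] c [ 634.5 -219.5] L 41.9 W 24.8 ang of L -12.5 z 0.0173
[ 34. 334.] c [ 635.5 -310.5] L 40.4 W 33.3 ang of L 18.8 z 0.0172
tail pts 106 X pct [-1.9 -1.6 -1.1]
over [-0.077 -1.582  0.643] twist -0.03
down [0.    0.    0.322] twist -0.0
lift [ 0.     0.    -0.322] twist -0.0
carry [-0.212  1.575  0.   ] twist 0.029
place [0.    0.    0.298] twist -0.0
over [-0.479 -1.075  0.643] twist -0.191
down [0.    0.    0.322] twist -0.0
lift [ 0.     0.    -0.322] twist -0.0
carry [-0.055  1.106  0.   ] twist 0.191
place [0.    0.    0.298] twist -0.0
```

The tail sits 1–2 mm outside the mouth, which is about flush. Now the second module, at (0.443, -0.2045).

```bash

python3 -m handwheel '[[[-0.04,-0.3,0.1,0],[-0.077,-0.6,0.3,0],[-0.077,-0.9,0.5,0],[-0.077,-1,0.5,0],[-0.077,-1,0.5,0]]]' | egrep 'pos'
python3 -m handwheel '[[[0,-0.3,0.1,-0.03],[0,-0.582,0.143,-0.03],[0,-0.582,0.143,-0.03],[0,-0.582,0.143,-0.03],[0,-0.582,0.143,-0.03]]]' | egrep 'pos'
python3 -m handwheel '[[[0,0,0.15,0],[0,0,0.28,0],[0,0,0.322,0],[0,0,0.322,0],[0,0,0.322,0]]]' | egrep 'pos|force'
python3 -m handwheel '[[[0,0,0,0],[0,0,0,0],[0,0,0,0],[0,0,0,0]]]' 0 | egrep 'open|force'
python3 -m handwheel '[[[0,0,-0.15,0],[0,0,-0.322,0],[0,0,-0.322,0],[0,0,-0.322,0]]]' | egrep 'pos|open|force'
python3 - <<'E'
from h import *
go(*mag(-.04),.045,T)
E
```

```text
eef_pos: [0.4556, -0.0903, 0.0722]
eef_pos: [0.4439, -0.2029, 0.0463]
eef_pos: [0.4446, -0.2048, -0.017]
wrist_force: [-0.4, 0.4, 0.1]
grasp_force: 0.0
wrist_force: [-0.2, 0.8, 6.2]
opening: 0.333
grasp_force: 59.9
eef_pos: [0.4435, -0.2044, 0.0461]
wrist_force: [-0.8, 0.2, -0.4]
opening: 0.338
grasp_force: 59.3
from [ 0.4435 -0.2044  0.0461] 175.53 shares [-0.2087  1.5736  0.0055] twist 0.0295
```

```bash

python3 -m handwheel '[[[-0.05,0.25,0,0],[-0.1,0.5,0,0],[-0.15,0.75,0,0],[-0.209,1,0,0],[-0.209,1,0,0]]]' | egrep 'pos'
python3 -m handwheel '[[[0,0.25,0,0.029],[0,0.45,0,0.029],[0,0.573,0.005,0.029],[0,0.573,0.005,0.029],[0,0.573,0.005,0.029],[0,0.573,0.005,0.029]]]' | egrep 'pos|open'
python3 -m handwheel '[[[0,0,0.15,0],[0,0,0.26,0],[0,0,0.29,0],[0,0,0.298,0],[0,0,0.298,0],[0,0,0.298,0]]]' | egrep 'pos|force'
python3 -m handwheel '[[[0,0,0,0],[0,0,0,0],[0,0,-0.2,0],[0,0,-0.28,0],[0.1,0,-0.28,0],[0.185,0,-0.28,0],[0.185,0,-0.28,0]]]' 45 | egrep 'pos|force'
python3 -m handwheel '[[[0,0,0,0],[0,0,0,0],[0,0,0,0],[0,0,0.1,0],[0,0,0.2,0],[0,0,0.235,0],[0,0,0.235,0],[0,0,0.235,0]]]' 0 | egrep 'pos|open|force'
python3 - <<'E'
from h import *
go(*mag(-.0115),-.005,T)
E
```

```text
eef_pos: [0.5002, -0.0052, 0.0449]
eef_pos: [0.5098, 0.1045, 0.0451]
opening: 0.331
eef_pos: [0.5098, 0.1052, -0.0129]
wrist_force: [-5.4, -0.3, 8.8]
grasp_force: 60.6
eef_pos: [0.4721, 0.1104, 0.0415]
wrist_force: [-0.1, 0.9, -0.2]
grasp_force: 0.0
eef_pos: [0.4738, 0.1103, -0.0046]
wrist_force: [-0.7, 0.1, 0.7]
opening: -0.002
grasp_force: 0.0
from [ 0.4738  0.1103 -0.0046] 173.05 shares [-0.3226  0.0007  0.0022] twist 0.0006
```

```bash

python3 -m handwheel '[[[-0.05,0,0,0],[-0.1,0,0,0],[-0.15,0,0,0],[-0.2,0,0,0],[-0.25,0,0,0],[-0.29,0,0,0],[-0.3226,0,0,0],[-0.3226,0,0,0],[-0.3226,0,0,0],[-0.3226,0,0,0]]]' | egrep 'pos|force'
python3 -m handwheel '[[[0.1,0,0,0],[0.2,0,-0.1,0],[0.3,0,-0.4,0],[0.35,0,-0.7,0],[0.35,0,-0.9,0],[0.35,0,-0.9,0],[0.35,0,-0.9,0]]]' 55 | egrep 'pos|force'
python3 - <<'E'
from h import *
look(); plan(.5349,-.1138,9.5)
E
```

```text
eef_pos: [0.537, 0.1025, -0.0052]
wrist_force: [-0.7, -0.3, 0.0]
grasp_force: 0.0
eef_pos: [0.4671, 0.111, 0.1741]
wrist_force: [-0.8, 0.0, 0.2]
grasp_force: 0.0
[147. 255.] c [ 535. -113.] L 40.1 W 31.0 ang of L 9.2 z 0.0174
[ 69. 267.] c [ 540.1 -219.2] L 41.8 W 38.9 ang of L -14.2 z 0.0175
[ 11. 275.] c [ 539.8 -303.3] L 40.3 W 31.9 ang of L 7.7 z 0.0172
[156. 300.] c [ 601.  -121.7] L 15.4 W 7.1 ang of L -60.1 z 0.017
[ 95. 327.] c [ 634.4 -219.3] L 42.5 W 23.3 ang of L -13.7 z 0.0173
[ 34. 333.] c [ 635.5 -310.9] L 40.3 W 32.9 ang of L 17.8 z 0.0171
tail pts 102 X pct [-0.4 -0.2  0.2]
over [-0.475 -1.074  0.642] twist -0.191
down [0.    0.    0.322] twist -0.0
lift [ 0.     0.    -0.322] twist -0.0
carry [-0.057  1.105  0.   ] twist 0.192
place [0.    0.    0.298] twist -0.0
```

```bash

python3 -m handwheel '[[[-0.1,-0.25,0.1,0],[-0.25,-0.5,0.3,0],[-0.4,-0.75,0.5,0],[-0.475,-1,0.5,0],[-0.475,-1,0.5,0]]]' | egrep 'pos'
python3 -m handwheel '[[[0,-0.074,0.1,-0.1],[0,-0.074,0.142,-0.191],[0,-0.074,0.142,-0.191],[0,-0.074,0.142,-0.191],[0,-0.074,0.142,-0.191]]]' | egrep 'pos'
python3 -m handwheel '[[[0,0,0.15,0],[0,0,0.28,0],[0,0,0.32,0],[0,0,0.32,0],[0,0,0.32,0]]]' | egrep 'pos|force'
python3 -m handwheel '[[[0,0,0,0],[0,0,0,0],[0,0,0,0],[0,0,0,0]]]' 0 | egrep 'open|force'
python3 -m handwheel '[[[0,0,-0.15,0],[0,0,-0.32,0],[0,0,-0.32,0],[0,0,-0.32,0]]]' | egrep 'pos|open|force'
python3 - <<'E'
from h import *
go(*mag(-.04),.045,T)
E
```

```text
eef_pos: [0.5366, -0.1022, 0.0718]
eef_pos: [0.5363, -0.1134, 0.0468]
eef_pos: [0.537, -0.1141, -0.0164]
wrist_force: [-0.2, 0.3, 1.1]
grasp_force: 0.0
wrist_force: [-0.9, -0.2, 6.7]
opening: 0.332
grasp_force: 60.0
eef_pos: [0.5356, -0.1136, 0.046]
wrist_force: [0.3, 0.2, -0.2]
opening: 0.33
grasp_force: 59.3
from [ 0.5356 -0.1136  0.046 ] -170.54 shares [-0.0524  1.1047  0.0049] twist 0.1916
```

```bash

python3 -m handwheel '[[[0,0.25,0,0],[0,0.5,0,0],[0,0.75,0,0],[0,1,0,0],[0,1,0,0]]]' | egrep 'pos'
python3 -m handwheel '[[[-0.053,0.1,0,0.1],[-0.053,0.105,0,0.192],[-0.053,0.105,0.0,0.192],[-0.053,0.105,0.0,0.192],[-0.053,0.105,0.0,0.192]]]' | egrep 'pos|open'
python3 -m handwheel '[[[0,0,0.15,0],[0,0,0.26,0],[0,0,0.285,0],[0,0,0.292,0],[0,0,0.292,0],[0,0,0.292,0]]]' | egrep 'pos|force'
python3 -m handwheel '[[[0,0,0,0],[0,0,0,0],[0,0,-0.2,0],[0,0,-0.28,0],[0.1,0,-0.28,0],[0.185,0,-0.28,0],[0.185,0,-0.28,0]]]' 45 | egrep 'pos|force'
python3 -m handwheel '[[[0,0,0,0],[0,0,0,0],[0,0,0,0],[0,0,0.1,0],[0,0,0.2,0],[0,0,0.23,0],[0,0,0.235,0],[0,0,0.235,0]]]' 0 | egrep 'pos|open|force'
python3 - <<'E'
from h import *
go(*mag(-.0115),-.005,T)
E
```

```text
eef_pos: [0.5007, 0.0865, 0.0447]
eef_pos: [0.5101, 0.1054, 0.0462]
opening: 0.337
eef_pos: [0.5109, 0.106, -0.0112]
wrist_force: [0.7, -0.6, -0.1]
grasp_force: 59.4
eef_pos: [0.4723, 0.1107, 0.0437]
wrist_force: [0.5, 0.5, -0.3]
grasp_force: 0.0
eef_pos: [0.4741, 0.1105, -0.0024]
wrist_force: [-0.5, 0.7, 0.8]
opening: -0.002
grasp_force: 0.0
from [ 0.4741  0.1105 -0.0024] 172.96 shares [-0.3216 -0.      0.0129] twist -0.0004
```

```bash

python3 -m handwheel '[[[-0.03,0,0.013,0],[-0.1,0,0.013,0],[-0.15,0,0.013,0],[-0.2,0,0.013,0],[-0.25,0,0.013,0],[-0.29,0,0.013,0],[-0.322,0,0.013,0],[-0.322,0,0.013,0],[-0.322,0,0.013,0],[-0.322,0,0.013,0]]]' | egrep 'pos|force'
python3 -m handwheel '[[[0.1,0,0,0],[0.2,0,-0.1,0],[0.3,0,-0.4,0],[0.35,0,-0.7,0],[0.35,0,-0.9,0],[0.35,0,-0.9,0],[0.35,0,-0.9,0]]]' 55 | egrep 'pos|force'
python3 - <<'E'
from h import *
look(); mods(shot('top')); plan(.620,-.1152,-11)
E
```

```text
eef_pos: [0.5372, 0.1026, -0.0056]
wrist_force: [-0.2, 0.5, 0.3]
grasp_force: 0.0
eef_pos: [0.4673, 0.1112, 0.1737]
wrist_force: [-0.2, -0.1, -0.2]
grasp_force: 0.0
[ 69. 267.] c [ 539.4 -219.1] L 41.5 W 38.7 ang of L -14.4 z 0.0175
[ 11. 275.] c [ 540.1 -304. ] L 40.5 W 33.6 ang of L 8.0 z 0.0171
[156. 301.] c [ 601.3 -122.9] L 14.2 W 7.0 ang of L -57.6 z 0.0168
[ 95. 327.] c [ 633.9 -219.1] L 41.1 W 24.1 ang of L -13.0 z 0.0173
[ 34. 334.] c [ 635.2 -311. ] L 40.3 W 34.8 ang of L 20.8 z 0.0171
tail pts 97 X pct [-0.6 -0.3  0.2]
[375. 160.] c [ 739.6 -145.9] L 128.9 W 20.2 ang of L 89.7 z 0.0115
[430. 194.] c [ 635.7 -309.4] L 38.4 W 30.1 ang of L 23.5 z 0.0193
[400. 194.] c [ 634.1 -217.6] L 41.0 W 22.3 ang of L -12.6 z 0.0189
[366. 199.] c [ 619.7 -115.6] L 40.1 W 29.7 ang of L -11.7 z 0.019
[401. 225.] c [ 541.4 -217.8] L 40.3 W 38.3 ang of L -14.6 z 0.0194
[430. 225.] c [ 542.1 -303.8] L 39.5 W 31.0 ang of L 8.2 z 0.0197
[432. 258.] c [ 446.2 -307.6] L 40.4 W 38.0 ang of L -24.1 z 0.0192
over [-0.9   -1.029  0.638] twist 0.046
down [0.    0.    0.322] twist -0.0
lift [ 0.     0.    -0.322] twist -0.0
carry [0.753 0.981 0.   ] twist -0.047
place [0.    0.    0.298] twist -0.0
```

```bash

python3 -m handwheel '[[[0,-0.3,0,0],[0,-0.6,0.1,0],[-0.2,-0.9,0.3,0],[-0.5,-1,0.5,0],[-0.8,-1,0.5,0],[-0.9,-1,0.5,0],[-0.9,-1,0.5,0],[-0.9,-1,0.5,0]]]' | egrep 'pos'
python3 -m handwheel '[[[0,-0.029,0.1,0.045],[0,-0.029,0.138,0.045],[0,-0.029,0.138,0.045],[0,-0.029,0.138,0.045]]]' | egrep 'pos'
python3 - <<'E'
from h import *
look(); go(.620,-.1152,-.0195,-11.2)
E
```

```text
eef_pos: [0.6202, -0.1087, 0.0724]
eef_pos: [0.6215, -0.115, 0.0476]
[140. 137.] c [ 539.7 -220.1] L 40.3 W 38.8 ang of L -14.9 z 0.0176
[ 28. 162.] c [ 540.2 -304.4] L 40.4 W 32.0 ang of L 6.7 z 0.0174
[317. 220.] c [ 620.2 -115.4] L 40.6 W 30.0 ang of L -10.2 z 0.0175
[187. 261.] c [ 634.4 -219.9] L 40.9 W 23.1 ang of L -13.3 z 0.0174
[ 79. 281.] c [ 636.  -310.7] L 40.3 W 33.0 ang of L 20.1 z 0.0174
tail pts 0 X pct 
from [ 0.6217 -0.1151  0.0477] 169.14 shares [ 0.0082 -0.0023  0.336 ] twist 0.0039
```

```bash

python3 -m handwheel '[[[0.006,0,0.15,0],[0.006,0,0.28,0],[0.006,0,0.325,0],[0.006,0,0.325,0],[0.006,0,0.325,0]]]' | egrep 'pos|force'
python3 -m handwheel '[[[0,0,0,0],[0,0,0,0],[0,0,0,0],[0,0,0,0]]]' 0 | egrep 'open|force'
python3 -m handwheel '[[[0,0,-0.15,0],[0,0,-0.325,0],[0,0,-0.325,0],[0,0,-0.325,0]]]' | egrep 'pos|open|force'
python3 - <<'E'
from h import *
go(*mag(-.04),.045,T)
E
```

```text
eef_pos: [0.6212, -0.1153, -0.0168]
wrist_force: [1.0, -0.3, -0.2]
grasp_force: 0.0
wrist_force: [-0.2, 0.4, 6.5]
opening: 0.328
grasp_force: 60.3
eef_pos: [0.6195, -0.1147, 0.0461]
wrist_force: [-0.2, -0.2, -1.1]
opening: 0.329
grasp_force: 59.5
from [ 0.6195 -0.1147  0.0461] 169.1 shares [0.7484 0.9799 0.0057] twist -0.0454
```

```bash

python3 -m handwheel '[[[0.3,0,0,0],[0.6,0.1,0,0],[0.748,0.3,0,0],[0.748,0.6,0,0],[0.748,0.85,0,-0.045],[0.748,0.98,0,-0.045],[0.748,0.98,0,-0.045],[0.748,0.98,0,-0.045],[0.748,0.98,0,-0.045]]]' | egrep 'pos|open'
python3 -m handwheel '[[[0,0,0.15,0],[0,0,0.26,0],[0,0,0.285,0],[0,0,0.294,0],[0,0,0.294,0],[0,0,0.294,0]]]' | egrep 'pos|force'
python3 -m handwheel '[[[0,0,0,0],[0,0,0,0],[0,0,-0.2,0],[0,0,-0.28,0],[0.1,0,-0.28,0],[0.185,0,-0.28,0],[0.185,0,-0.28,0]]]' 45 | egrep 'pos|force'
python3 -m handwheel '[[[0,0,0,0],[0,0,0,0],[0,0,0,0],[0,0,0.1,0],[0,0,0.2,0],[0,0,0.23,0],[0,0,0.24,0],[0,0,0.24,0]]]' 0 | egrep 'pos|open|force'
python3 - <<'E'
from h import *
go(*mag(-.0115),-.005,T)
E
```

```text
eef_pos: [0.5098, 0.1048, 0.0463]
opening: 0.336
eef_pos: [0.511, 0.1058, -0.0112]
wrist_force: [0.2, 0.1, -1.2]
grasp_force: 59.5
eef_pos: [0.4725, 0.1106, 0.0437]
wrist_force: [-0.3, -0.4, -0.5]
grasp_force: 0.0
eef_pos: [0.4741, 0.1104, -0.0035]
wrist_force: [-0.3, -0.2, 0.7]
opening: 0.004
grasp_force: 0.0
from [ 0.4741  0.1104 -0.0035] 172.96 shares [-0.3214  0.0004  0.0073] twist -0.0004
```

```bash

python3 -m handwheel '[[[-0.03,0,0.008,0],[-0.1,0,0.008,0],[-0.15,0,0.008,0],[-0.2,0,0.008,0],[-0.25,0,0.008,0],[-0.29,0,0.008,0],[-0.322,0,0.008,0],[-0.322,0,0.008,0],[-0.322,0,0.008,0],[-0.322,0,0.008,0]]]' | egrep 'pos|force'
python3 -m handwheel '[[[0.1,0,0,0],[0.2,0,-0.1,0],[0.3,0,-0.4,0],[0.35,0,-0.7,0],[0.35,0,-0.9,0],[0.35,0,-0.9,0],[0.35,0,-0.9,0]]]' 55 | egrep 'pos|force'
python3 - <<'E'
from h import *
look(); mods(shot('top')); plan(.5402,-.3042,7.3)
E
```

```text
eef_pos: [0.5374, 0.1025, -0.0055]
wrist_force: [0.1, 0.2, 0.5]
grasp_force: 0.0
eef_pos: [0.4674, 0.1111, 0.1737]
wrist_force: [0.1, -0.4, -0.9]
grasp_force: 0.0
[ 69. 267.] c [ 539.9 -218.8] L 41.4 W 40.1 ang of L -15.2 z 0.0174
[ 11. 275.] c [ 539.7 -303.6] L 41.2 W 31.3 ang of L 5.4 z 0.0171
[ 95. 327.] c [ 633.9 -219.5] L 42.9 W 24.0 ang of L -14.4 z 0.0174
[ 33. 334.] c [ 635.1 -310.3] L 40.6 W 33.9 ang of L 21.3 z 0.0172
tail pts 102 X pct [-0.5 -0.2  0.4]
[373. 160.] c [ 740.1 -137. ] L 147.2 W 17.2 ang of L -89.6 z 0.0115
[430. 194.] c [ 636.6 -310.1] L 37.8 W 31.4 ang of L 19.0 z 0.0186
[400. 194.] c [ 634.3 -218.1] L 38.5 W 22.0 ang of L -13.1 z 0.0192
[401. 225.] c [ 541.5 -217.9] L 39.8 W 39.4 ang of L -16.4 z 0.0195
[430. 225.] c [ 542.1 -304.1] L 39.9 W 31.6 ang of L 9.3 z 0.0194
[432. 258.] c [ 446.5 -307.5] L 39.7 W 38.2 ang of L -25.2 z 0.019
over [-0.619 -2.016  0.638] twist -0.167
down [0.    0.    0.322] twist -0.0
lift [ 0.     0.    -0.322] twist -0.0
carry [-0.109  2.054  0.   ] twist 0.166
place [0.    0.    0.298] twist -0.0
```

```bash

python3 -m handwheel '[[[0,-0.3,0,0],[-0.1,-0.6,0.1,0],[-0.2,-0.9,0.2,0],[-0.3,-1,0.3,0],[-0.3,-1,0.3,0]]]' | egrep 'pos'
python3 -m handwheel '[[[-0.1,-0.3,0.1,0],[-0.2,-0.6,0.2,-0.1],[-0.319,-0.9,0.3,-0.167],[-0.319,-1,0.338,-0.167],[-0.319,-1,0.338,-0.167],[-0.319,-1,0.338,-0.167],[-0.319,-1,0.338,-0.167]]]' | egrep 'pos'
python3 - <<'E'
from h import *
look(); go(.5402,-.3042,-.0195,7.3)
E
```

```text
eef_pos: [0.5014, -0.0961, 0.1109]
eef_pos: [0.5422, -0.2994, 0.0472]
[324.  76.] c [ 445.5 -308.7] L 40.2 W 38.3 ang of L -25.3 z 0.0177
[311. 218.] c [ 539.9 -304.9] L 40.2 W 30.0 ang of L 8.0 z 0.0176
[425. 231.] c [ 539.  -220.3] L 40.3 W 38.5 ang of L -15.0 z 0.0176
[290. 324.] c [ 635.4 -311.2] L 41.5 W 30.3 ang of L 19.8 z 0.0176
tail pts 0 X pct 
from [ 0.5423 -0.2996  0.0473] -172.59 shares [ 0.0132 -0.0214  0.3342] twist 0.0013
```

```bash

python3 -m handwheel '[[[0.008,-0.024,0.1,0],[0.008,-0.024,0.28,0],[0.008,-0.024,0.325,0],[0.008,-0.024,0.325,0],[0.008,-0.024,0.325,0]]]' | egrep 'pos|force'
python3 -m handwheel '[[[0,0,0,0],[0,0,0,0],[0,0,0,0],[0,0,0,0]]]' 0 | egrep 'open|force'
python3 -m handwheel '[[[0,0,-0.15,0],[0,0,-0.325,0],[0,0,-0.325,0],[0,0,-0.325,0]]]' | egrep 'pos|open|force'
python3 - <<'E'
from h import *
go(*mag(-.04),.045,T)
E
```

```text
eef_pos: [0.5417, -0.3067, -0.0171]
wrist_force: [-0.5, -0.6, 0.2]
grasp_force: 0.0
wrist_force: [0.2, 1.3, 6.4]
opening: 0.335
grasp_force: 60.5
eef_pos: [0.5405, -0.3056, 0.0462]
wrist_force: [-0.3, -0.2, -1.2]
opening: 0.336
grasp_force: 59.8
from [ 0.5405 -0.3056  0.0462] -172.68 shares [-0.1092  2.0615  0.0061] twist 0.1666
```

```bash

python3 -m handwheel '[[[0,0.25,0,0],[0,0.5,0,0],[0,0.75,0,0],[0,1,0,0],[0,1,0,0]]]' | egrep 'pos'
python3 -m handwheel '[[[-0.05,0.25,0,0],[-0.1,0.5,0,0],[-0.109,0.75,0,0.1],[-0.109,0.95,0,0.166],[-0.109,1,0,0.166],[-0.109,1,0,0.166],[-0.109,1,0,0.166],[-0.109,1,0,0.166]]]' | egrep 'pos|open'
python3 - <<'E'
from h import *
go(*mag(-.04),-.0125,T)
E
```

```text
eef_pos: [0.513, -0.1037, 0.0448]
eef_pos: [0.5119, 0.0922, 0.0467]
opening: 0.332
from [0.5119 0.0922 0.0467] 172.97 shares [0.0199 0.0672 0.296 ] twist -0.0003
```

```bash

python3 -m handwheel '[[[0.015,0.064,0.0,0],[0.015,0.064,0.1,0],[0.015,0.064,0.22,0],[0.015,0.064,0.28,0],[0.015,0.064,0.294,0],[0.015,0.064,0.294,0],[0.015,0.064,0.294,0]]]' | egrep 'pos|force'
python3 -m handwheel '[[[0,0,0,0],[0,0,0,0],[0,0,-0.2,0],[0,0,-0.28,0],[0.1,0,-0.28,0],[0.185,0,-0.28,0],[0.185,0,-0.28,0]]]' 45 | egrep 'pos|force'
python3 -m handwheel '[[[0,0,0,0],[0,0,0,0],[0,0,0,0],[0,0,0.1,0],[0,0,0.2,0],[0,0,0.23,0],[0,0,0.24,0],[0,0,0.24,0]]]' 0 | egrep 'pos|open|force'
python3 - <<'E'
from h import *
go(*mag(-.0115),-.005,T)
E
```

```text
eef_pos: [0.5109, 0.1066, -0.0112]
wrist_force: [-0.3, 0.2, -0.7]
grasp_force: 59.8
eef_pos: [0.4724, 0.1112, 0.0437]
wrist_force: [0.2, 0.4, 0.3]
grasp_force: 0.0
eef_pos: [0.474, 0.111, -0.0035]
wrist_force: [1.0, 0.9, -0.4]
opening: 0.002
grasp_force: 0.0
from [ 0.474   0.111  -0.0035] 173.05 shares [-0.3223 -0.0031  0.0074] twist 0.0006
```

```bash

python3 -m handwheel '[[[-0.03,-0.003,0.008,0],[-0.1,-0.003,0.008,0],[-0.15,-0.003,0.008,0],[-0.2,-0.003,0.008,0],[-0.25,-0.003,0.008,0],[-0.29,-0.003,0.008,0],[-0.322,-0.003,0.008,0],[-0.322,-0.003,0.008,0],[-0.322,-0.003,0.008,0],[-0.322,-0.003,0.008,0]]]' | egrep 'pos|force'
python3 -m handwheel '[[[0.1,0,0,0],[0.2,0,-0.1,0],[0.3,0,-0.4,0],[0.35,0,-0.7,0],[0.35,0,-0.9,0],[0.35,0,-0.9,0],[0.35,0,-0.9,0]]]' 55 | egrep 'time|pos|force'
python3 - <<'E'
from h import *
look(); mods(shot('top')); plan(.6356,-.3110,20)
E
```

```text
eef_pos: [0.5373, 0.1027, -0.0055]
wrist_force: [-0.5, 0.0, -0.5]
grasp_force: 0.0
time_s: 51.82
eef_pos: [0.4672, 0.1111, 0.1737]
wrist_force: [-1.7, 0.3, -0.7]
grasp_force: 0.0
[ 68. 267.] c [ 539.5 -219.3] L 41.9 W 39.4 ang of L -13.0 z 0.0175
[ 95. 327.] c [ 634.5 -219.4] L 42.8 W 24.0 ang of L -14.7 z 0.0172
[ 33. 334.] c [ 634.9 -310.3] L 40.4 W 35.0 ang of L 21.5 z 0.0172
tail pts 102 X pct [-0.6 -0.3  0.2]
[381. 160.] c [ 740.3 -162.6] L 96.0 W 17.3 ang of L -89.2 z 0.0118
[430. 194.] c [ 636.5 -309.7] L 37.6 W 31.5 ang of L 20.4 z 0.0188
[400. 194.] c [ 633.4 -217.6] L 40.3 W 21.7 ang of L -14.1 z 0.0188
[401. 225.] c [ 541.5 -217.5] L 40.6 W 38.2 ang of L -14.2 z 0.0197
[432. 258.] c [ 446.7 -307.5] L 40.6 W 38.1 ang of L -22.9 z 0.0189
over [-1.094 -1.993  0.638] twist -0.314
down [0.    0.    0.322] twist -0.0
lift [ 0.     0.    -0.322] twist -0.0
carry [-0.121  2.175  0.   ] twist 0.314
place [0.    0.    0.298] twist -0.0
```

```bash

python3 -m handwheel '[[[0,-0.3,0,0],[-0.1,-0.6,0.1,0],[-0.3,-0.9,0.2,0],[-0.5,-1,0.3,0],[-0.5,-1,0.3,0],[-0.5,-1,0.3,0]]]' 50 | egrep 'pos'
python3 -m handwheel '[[[-0.2,-0.3,0.1,0],[-0.35,-0.6,0.2,-0.1],[-0.5,-0.9,0.3,-0.2],[-0.594,-0.993,0.338,-0.314],[-0.594,-0.993,0.338,-0.314],[-0.594,-0.993,0.338,-0.314],[-0.594,-0.993,0.338,-0.314],[-0.594,-0.993,0.338,-0.314]]]' | egrep 'pos'
python3 - <<'E'
from h import *
look(); go(.6356,-.311,-.0195,20)
E
```

```text
eef_pos: [0.5415, -0.099, 0.1125]
eef_pos: [0.6372, -0.3099, 0.0483]
[495. 136.] c [ 539.4 -220.3] L 40.6 W 39.2 ang of L -14.8 z 0.0177
[318. 218.] c [ 635.2 -311.4] L 39.8 W 30.0 ang of L 20.0 z 0.0176
[430. 256.] c [ 634.6 -220.4] L 39.9 W 22.9 ang of L -13.4 z 0.0176
tail pts 0 X pct 
from [ 0.6371 -0.3102  0.048 ] -159.9 shares [ 0.0087 -0.0013  0.3376] twist 0.0011
```

```bash

python3 -m handwheel '[[[0.005,0,0.1,0],[0.005,0,0.28,0],[0.005,0,0.327,0],[0.005,0,0.327,0],[0.005,0,0.327,0]]]' | egrep 'pos|force'
python3 -m handwheel '[[[0,0,0,0],[0,0,0,0],[0,0,0,0],[0,0,0,0]]]' 0 | egrep 'open|force'
python3 -m handwheel '[[[0,0,-0.15,0],[0,0,-0.327,0],[0,0,-0.327,0],[0,0,-0.327,0]]]' | egrep 'pos|open|force'
python3 - <<'E'
from h import *
go(*mag(-.04),.045,T)
E
```

```text
eef_pos: [0.6366, -0.3119, -0.0176]
wrist_force: [0.8, -0.5, -0.0]
grasp_force: 0.0
wrist_force: [0.2, -0.1, 6.4]
opening: 0.335
grasp_force: 61.1
eef_pos: [0.6352, -0.3109, 0.0458]
wrist_force: [0.6, 0.3, -0.5]
opening: 0.332
grasp_force: 60.5
from [ 0.6352 -0.3109  0.0458] -159.96 shares [-0.1244  2.174   0.0042] twist 0.3146
```

```bash

python3 -m handwheel '[[[0.1,0.25,0,0],[0.1,0.5,0,0],[0.1,0.75,0,0],[0.1,1,0,0],[0.1,1,0,0]]]' | egrep 'pos'
python3 -m handwheel '[[[0,0.25,0,0],[0,0.5,0,0],[0,0.75,0,0.1],[0,0.95,0,0.2],[0,1,0,0.314],[0,1,0,0.314],[0,1,0,0.314],[0,1,0,0.314],[0,1,0,0.314]]]' | egrep 'pos|open'
python3 - <<'E'
from h import *
go(*mag(-.04),-.0125,T)
E
```

```text
eef_pos: [0.5452, -0.1262, 0.0444]
eef_pos: [0.4802, 0.0569, 0.0467]
opening: 0.335
from [0.4802 0.0569 0.0467] 173.05 shares [-0.1162  0.2616  0.2961] twist 0.0005
```

```bash

python3 -m handwheel '[[[-0.118,0.2,0.0,0],[-0.118,0.258,0,0],[-0.118,0.258,0.1,0],[-0.118,0.258,0.22,0],[-0.118,0.258,0.28,0],[-0.118,0.258,0.294,0],[-0.118,0.258,0.294,0],[-0.118,0.258,0.294,0]]]' | egrep 'pos|force'
python3 -m handwheel '[[[0,0,0,0],[0,0,0,0],[0,0,-0.2,0],[0,0,-0.28,0],[0.1,0,-0.28,0],[0.185,0,-0.28,0],[0.185,0,-0.28,0]]]' 45 | egrep 'pos|force'
python3 -m handwheel '[[[0,0,0,0],[0,0,0,0],[0,0,0,0],[0,0,0.1,0],[0,0,0.2,0],[0,0,0.23,0],[0,0,0.24,0],[0,0,0.24,0]]]' 0 | egrep 'pos|open|force'
python3 - <<'E'
from h import *
go(*mag(-.0115),-.005,T)
E
```

```text
eef_pos: [0.5104, 0.1059, -0.0112]
wrist_force: [-0.2, 0.2, -0.3]
grasp_force: 60.4
eef_pos: [0.4719, 0.1106, 0.0437]
wrist_force: [0.5, 0.1, 0.7]
grasp_force: 0.0
eef_pos: [0.4735, 0.1104, -0.0035]
wrist_force: [0.1, 0.4, -0.2]
opening: -0.001
grasp_force: 0.0
from [ 0.4735  0.1104 -0.0035] 173.05 shares [-3.245e-01  2.000e-04  7.300e-03] twist 0.0006
```

```bash

python3 -m handwheel '[[[-0.03,0,0.008,0],[-0.1,0,0.008,0],[-0.15,0,0.008,0],[-0.2,0,0.008,0],[-0.25,0,0.008,0],[-0.29,0,0.008,0],[-0.325,0,0.008,0],[-0.325,0,0.008,0],[-0.325,0,0.008,0],[-0.325,0,0.008,0]]]' | egrep 'pos|force'
python3 -m handwheel '[[[0.1,0,0,0],[0.2,0,-0.1,0],[0.3,0,-0.4,0],[0.35,0,-0.7,0],[0.35,0,-0.9,0],[0.35,0,-0.9,0],[0.35,0,-0.9,0]]]' 0 | egrep 'time|pos|force'
python3 - <<'E'
from h import *
look('w10.png'); c=shot('top'); mods(c); save(c,'t10.png')
go(*mag(.115),.10,T)
P=cloud(shot('scene')); a=np.radians(A); E=np.array([np.cos(a),np.sin(a)]); N=np.array([-E[1],E[0]])
X=(P[...,:2]-O)@E*1000; Y=(P[...,:2]-O)@N*1000; Z=P[...,2]*1000
s=(abs(Y)<24)&(Z>40)&(Z<140)&(X>0)&(X<110); x,z=X[s],Z[s]; print('gate',s.sum(),[ (k,np.median(x[abs(z-k)<5]).round(1)) for k in range(45,135,10) if (abs(z-k)<5).sum()], z.max(), x.max())
E
```

```text
eef_pos: [0.5376, 0.1026, -0.0055]
wrist_force: [-0.2, 0.4, -0.2]
grasp_force: 0.0
time_s: 62.1
eef_pos: [0.4675, 0.111, 0.1738]
wrist_force: [-0.7, 0.1, -0.4]
grasp_force: 0.0
[ 68. 266.] c [ 539.8 -219.3] L 41.7 W 39.1 ang of L -14.3 z 0.0175
[ 95. 327.] c [ 634.1 -219. ] L 41.1 W 23.7 ang of L -13.5 z 0.0173
tail pts 0 X pct 
[379. 160.] c [ 739.2 -161.3] L 98.5 W 19.3 ang of L -88.9 z 0.012
[400. 194.] c [ 634.6 -218. ] L 39.6 W 22.1 ang of L -11.5 z 0.019
[401. 225.] c [ 541.5 -218.1] L 40.7 W 38.3 ang of L -14.8 z 0.0192
[432. 258.] c [ 446.4 -307.5] L 40.3 W 37.7 ang of L -25.2 z 0.019
from [0.4668 0.111  0.1727] 173.04 shares [-9.904e-01  9.000e-04  3.635e-01] twist 0.0005
gate 82 [(45, np.float64(18.8)), (55, np.float64(22.5)), (65, np.float64(26.2)), (75, np.float64(32.7)), (85, np.float64(35.3)), (95, np.float64(42.0)), (105, np.float64(46.0)), (115, np.float64(51.2)), (125, np.float64(59.2))] 125.86881221665014 60.919669597218935
```

```bash
python3 -c "
import cv2,numpy as np
w=cv2.imread('pics/w10.png'); t=cv2.imread('pics/t10.png')
t=cv2.resize(t[120:280,240:500],None,fx=3,fy=3); w=cv2.resize(w,(780,488))[220:400]
cv2.imwrite('pics/c10.png',cv2.resize(np.vstack([t[:,:780],w]),(700,592)))"
```

```text
(no output)
```

View pics/w10.png

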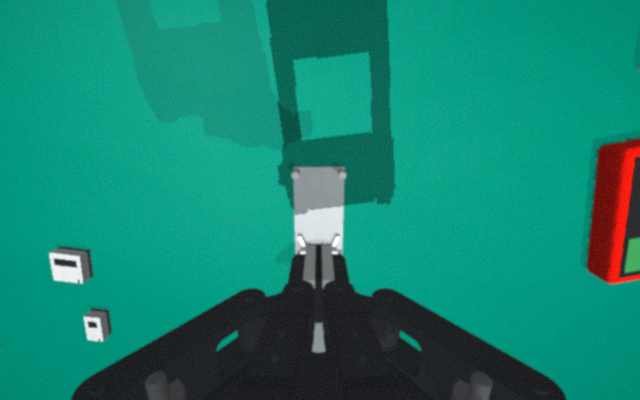

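The platform is empty at px (320,210) and only look-alikes remain on the bench. The last module's tail is hidden behind the fingers, so I'll open them to check, then go over the gate to its far side.

```bash
python3 -m handwheel '[[[0,0,0,0],[0,0,0,0],[0,0,0,0]]]' 60 | egrep 'open'
python3 - <<'E'
from h import *
look()
E
python3 -m handwheel '[[[-0.2,0,-0.05,0],[-0.45,0,-0.05,0],[-0.7,0,-0.05,0],[-0.95,0,-0.05,0],[-0.99,0,-0.05,0],[-0.99,0,-0.05,0],[-0.99,0,-0.05,0]]]' 0 | egrep 'pos|force'
python3 - <<'E'
from h import *
go(*mag(.115),.075,T)
E
```

```text
opening: 0.633
[ 69. 266.] c [ 539.5 -219.6] L 41.6 W 39.5 ang of L -14.1 z 0.0175
[ 95. 326.] c [ 634.5 -218.9] L 41.5 W 23.8 ang of L -11.9 z 0.0173
tail pts 98 X pct [-0.2  0.   0.5]
eef_pos: [0.6633, 0.0875, 0.1845]
wrist_force: [0.2, 0.7, 0.3]
grasp_force: 0.0
from [0.6633 0.0875 0.1845] 173.08 shares [-0.0008 -0.0015  0.5475] twist 0.0009
```

Tail at 0.0 mm. Next I'll descend behind the gate and swing it up to about vertical.

```bash
python3 -m handwheel '[[[0,-0.001,0.25,0],[0,-0.001,0.5,0],[0,-0.001,0.548,0],[0,-0.001,0.548,0],[0,-0.001,0.548,0]]]' | egrep 'pos|force'
python3 -m handwheel '[[[0.1,0,0,0],[0.18,0,0,0],[0.24,0,0,0],[0.3,0,0.005,0],[0.36,0,0.01,0],[0.41,0,0.015,0],[0.445,0,0.0175,0],[0.445,0,0.0175,0],[0.445,0,0.0175,0]]]' | egrep 'pos|force'
python3 - <<'E'
from h import *
go(*mag(-.006),.0645,T)
P=cloud(shot('scene')); a=np.radians(A); E=np.array([np.cos(a),np.sin(a)]); N=np.array([-E[1],E[0]])
X=(P[...,:2]-O)@E*1000; Y=(P[...,:2]-O)@N*1000; Z=P[...,2]*1000
s=(Y>-30)&(Y<-17)&(Z>40)&(Z<145)&(X>-110)&(X<110); x,z=X[s],Z[s]; print('gate',s.sum(),[ (k,np.median(x[abs(z-k)<5]).round(1)) for k in range(45,145,10) if (abs(z-k)<5).sum()])
E
```

```text
eef_pos: [0.6663, 0.0869, 0.0779]
wrist_force: [-0.7, 0.4, 0.3]
grasp_force: 0.0
eef_pos: [0.5796, 0.0973, 0.0754]
wrist_force: [0.6, -1.0, 17.0]
grasp_force: 2.1
from [0.5796 0.0973 0.0754] 173.05 shares [0.1827 0.0009 0.0547] twist 0.0006
gate 78 [(45, np.float64(10.3)), (55, np.float64(13.8)), (65, np.float64(12.7)), (75, np.float64(11.6)), (85, np.float64(13.0)), (95, np.float64(13.8)), (105, np.float64(15.5)), (115, np.float64(17.7)), (125, np.float64(15.5))]
```

The gate is about vertical, but a 17 N upward force shows its edge is touching the gripper linkage. I'll raise the tool 22 mm and go on nearer the edge.

```bash
python3 -m handwheel '[[[0,0,-0.05,0],[0,0,-0.11,0],[0,0,-0.11,0],[0,0,-0.11,0]]]' | egrep 'pos|force'
python3 -m handwheel '[[[0.05,0,0.018,0],[0.11,0,0.0385,0],[0.16,0,0.058,0],[0.215,0,0.0775,0],[0.215,0,0.0775,0],[0.215,0,0.0775,0]]]' | egrep 'pos|force'
python3 - <<'E'
from h import *
go(*mag(-.035),.0686,T)
P=cloud(shot('scene')); a=np.radians(A); E=np.array([np.cos(a),np.sin(a)]); N=np.array([-E[1],E[0]])
X=(P[...,:2]-O)@E*1000; Y=(P[...,:2]-O)@N*1000; Z=P[...,2]*1000
s=(Y>-30)&(Y<-17)&(Z>40)&(Z<145)&(X>-110)&(X<110); x,z=X[s],Z[s]; print('gate',s.sum(),[ (k,np.median(x[abs(z-k)<5]).round(1)) for k in range(45,145,10) if (abs(z-k)<5).sum()])
E
```

```text
eef_pos: [0.5757, 0.0977, 0.0929]
wrist_force: [0.2, -0.0, -0.9]
grasp_force: 0.0
eef_pos: [0.5336, 0.1029, 0.0779]
wrist_force: [-0.3, 0.3, 0.6]
grasp_force: 0.0
from [0.5336 0.1029 0.0779] 173.05 shares [0.0959 0.0014 0.0465] twist 0.0006
gate 131 [(45, np.float64(3.2)), (55, np.float64(-3.8)), (65, np.float64(-11.3)), (75, np.float64(-16.3)), (85, np.float64(-21.8)), (95, np.float64(-28.4)), (105, np.float64(-34.5)), (115, np.float64(-39.6))]
```

```bash
python3 -m handwheel '[[[0.05,0,0.02,0],[0.096,0,0.0465,0],[0.135,0,0.09,0],[0.166,0,0.132,0],[0.195,0,0.2,0],[0.22,0,0.265,0],[0.22,0,0.265,0],[0.22,0,0.265,0]]]' | egrep 'pos|force'
python3 -m handwheel '[[[0.01,0,0.04,0],[0.01,0,0.06,0],[0.01,0,0.07,0],[0.01,0,0.075,0],[0.01,0,0.075,0]]]' | egrep 'pos|force'
```

```text
eef_pos: [0.49, 0.1081, 0.0248]
wrist_force: [0.3, 0.1, -0.0]
grasp_force: 0.0
eef_pos: [0.4876, 0.1084, 0.0105]
wrist_force: [-4.9, -0.4, 10.7]
grasp_force: 5.1
```

```bash
python3 -m handwheel '[[[0,0,0.005,0],[0,0,0.005,0],[0,0,0.005,0]]]' | egrep 'pos|force'
python3 -m handwheel '[[[0,0,-0.3,0],[0,0,-0.6,0],[0,0,-0.8,0],[0,0,-0.8,0],[0.5,0,-0.8,0],[0.5,0,-0.8,0],[0.5,0,-0.8,0]]]' | egrep 'pos|force'
python3 - <<'E'
from h import *
a=np.radians(A); E=np.array([np.cos(a),np.sin(a)]); N=np.array([-E[1],E[0]])
for n in ['scene','wrist','top']:
    c=shot(n); P=cloud(c); save(c,f'e_{n}.png'); X=(P[...,:2]-O)@E*1000; Y=(P[...,:2]-O)@N*1000; Z=P[...,2]*1000
    print(n,[(k,np.median(Z[(abs(X-k)<4)&(abs(Y)<18)]).round(1)) for k in (-90,-75,-60,-45,-30,-15,0,10,60)])
    mods(c)
E
```

```text
eef_pos: [0.4876, 0.1084, 0.0103]
wrist_force: [-7.5, -0.9, 18.5]
grasp_force: 9.4
eef_pos: [0.3856, 0.1209, 0.167]
wrist_force: [0.5, 0.6, -0.8]
grasp_force: 0.0
scene [(-90, np.float64(30.1)), (-75, np.float64(30.1)), (-60, np.float64(29.7)), (-45, np.float64(30.0)), (-30, np.float64(31.0)), (-15, np.float64(31.4)), (0, np.float64(32.0)), (10, np.float64(31.3)), (60, np.float64(26.7))]
[246. 263.] c [ 538.4 -218.9] L 40.5 W 38.2 ang of L -13.8 z 0.0182
[193. 270.] c [ 444.7 -307.5] L 41.9 W 39.4 ang of L -25.9 z 0.0174
[277. 285.] c [ 633.8 -218.6] L 40.6 W 22.6 ang of L -13.1 z 0.0179
wrist [(-90, np.float64(3.8)), (-75, np.float64(nan)), (-60, np.float64(nan)), (-45, np.float64(nan)), (-30, np.float64(nan)), (-15, np.float64(nan)), (0, np.float64(nan)), (10, np.float64(nan)), (60, np.float64(26.6))]
[  2. 270.] c [ 453.3 -291.3] L 40.2 W 6.5 ang of L -18.8 z 0.0141
[ 81. 321.] c [ 538.8 -219. ] L 42.1 W 39.4 ang of L -14.7 z 0.0173
[101. 366.] c [ 615.9 -218.2] L 20.9 W 8.4 ang of L -74.2 z 0.0162
top [(-90, np.float64(nan)), (-75, np.float64(31.0)), (-60, np.float64(32.3)), (-45, np.float64(32.7)), (-30, np.float64(32.4)), (-15, np.float64(33.3)), (0, np.float64(32.9)), (10, np.float64(32.6)), (60, np.float64(28.2))]
[381. 160.] c [ 740.4 -161.4] L 97.7 W 17.0 ang of L -89.4 z 0.0116
[400. 194.] c [ 634.6 -217.9] L 40.0 W 22.6 ang of L -11.7 z 0.0187
[401. 225.] c [ 541.7 -218. ] L 40.2 W 38.2 ang of L -14.3 z 0.0196
[432. 258.] c [ 446.3 -307.7] L 39.9 W 38.1 ang of L -25.4 z 0.0187
  return _methods._mean(a, axis=axis, dtype=dtype,
  ret = ret.dtype.type(ret / rcount)
```

View pics/e_scene.png

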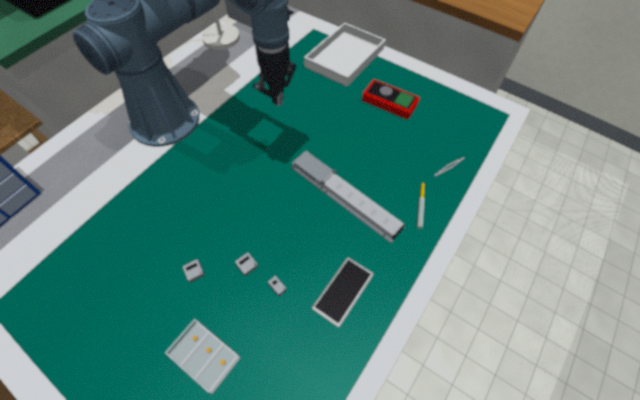

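The gate lies level at about 31 mm, closed, at px (315,168). The modules show in the channel at (335–395, 180–230), and the three look-alikes, phone, meter and box are where they were. I'm handing in.

```bash
python3 -c "
from bench import ctrl
print(ctrl.get_obs()['time_s'], ctrl.hand_in())"
```

```text
the job is handed in; nothing more can be done
69.675 None
```

All six 30 mm modules are in the magazine with the last tail flush at the mouth, the gate is closed level over the platform, the three look-alikes and the bystanders were left alone, and the job was handed in at 70 s (no verdict was shown).

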